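# Rub down a set of lacquer sample plates in the jig

## Task

Lay all the lacquer sample plates from the cork board into the bays of the rubbing jig (one flat in each bay, any bay), handling them only by their edges, never on the face. Then take the rubbing block from its rubber mat and rub the plates one after another, in the order in which they lay on the board from left to right: on each a slow, full-length stroke there and back, under light, steady pressure. At the end put the block back upright in the middle of its mat and the plates back flat on the cork board, face up, and leave the tape roll and the jar alone.

Things in the scene. Friction and masses are not known exactly. Their poses are not given: they have to be found in the camera images.
- plate_left_c (a point): centre (half-way up) of a lacquer sample plate, the leftmost on the board at the start (largest y); flat, 95 mm along its own x, 60 mm along its own y, 8.5 mm thick, z up through the finished face, about 60 g. At the start its x points away from the robot within 0.3 rad. Some runs have only two of the three plates. Hold it only by its two long edges (60 mm apart): the fingers must not press on its upper face.
- plate_left_face: the finished upper face of plate_left (part of the plate): origin at the centre of the face, 8.7 mm above the plate's underside, axes as the plate's; the face starts 6 mm in from the edges
- plate_mid_c (a point): centre (half-way up) of a lacquer sample plate, the middle one at the start; flat, 95 mm along its own x, 60 mm along its own y, 8.5 mm thick, z up through the finished face, about 60 g. At the start its x points away from the robot within 0.3 rad. Some runs have only two of the three plates. Hold it only by its two long edges (60 mm apart): the fingers must not press on its upper face.
- plate_mid_face: the finished upper face of plate_mid (part of the plate): origin at the centre of the face, 8.7 mm above the plate's underside, axes as the plate's; the face starts 6 mm in from the edges
- plate_right_c (a point): centre (half-way up) of a lacquer sample plate, the rightmost at the start (smallest y); flat, 95 mm along its own x, 60 mm along its own y, 8.5 mm thick, z up through the finished face, about 60 g. At the start its x points away from the robot within 0.3 rad. Some runs have only two of the three plates. Hold it only by its two long edges (60 mm apart): the fingers must not press on its upper face.
- plate_right_face: the finished upper face of plate_right (part of the plate): origin at the centre of the face, 8.7 mm above the plate's underside, axes as the plate's; the face starts 6 mm in from the edges
- block_c (a point): centre (half-way up) of the loose rubbing block: 42 mm along its x, 61 mm along its y, 37 mm high, 150 g; a wooden grip (upper 20 mm) on a foam layer and a black steel-backed abrasive pad. Grip it across its 42 mm sides by the wood. It starts upright on the mat, turned at most 0.4 rad to the mat
- block: the rubbing block; origin at the centre of its underside. The pad springs up into the foam by up to 8 mm, 2.5 N per mm: press 3 mm down for 8 N, which is right (2 to 20 N all along; over 35 N spoils the face). Its 61 mm length lies across the plate, it travels along the plate's 95 mm; at either end its centre must come at least 20 mm (better 25) past the plate's centre
- jig: rubbing jig, fixed: plywood base 140 mm along its x by 280 mm along its y, 10 mm thick; origin at the centre of its underside, x away from the robot (within 0.2 rad). Three bays side by side, 100 mm apart in y, each between two end stops 5 mm high and 101 mm apart in x (3 mm play at either end of a plate); no side walls, fingers fit beside a plate
- bay_left (a point): centre of the left bay, on the upper surface of the jig's base (10 mm above the table); axes as the jig's
- bay_mid (a point): centre of the middle bay, likewise
- bay_right (a point): centre of the right bay, likewise
- board_top (a point): centre of the flat upper surface of the cork-faced sample board, 10 mm above the table; the board is fixed, 160 mm along its x by 290 mm along its y, no rim; x points away from the robot (within 0.2 rad). The plates start on it side by side, 100 mm apart in y. Board and jig swap sides from run to run
- mat: the block's thin black rubber mat, fixed flat on the table between board and jig: 100 mm along its x by 90 mm along its y, 3 mm thick; origin at the centre of its underside
- tape: a roll of masking tape, 104 mm across, 25 mm high, a bystander; origin at the centre of its underside
- jar: a small lidded jar, 42 mm across, 54 mm high, a bystander between mat and robot; origin at the centre of its underside
Not all that is in view belongs to the job. Leave any blue or pink look-alike of the block alone.

How it is judged (in metres and radians):
On the way, in this order (a step that is already met when the one before it is completed fails the run):
1. every plate lies flat between the stops of a bay of the jig, let go ((horizontal distance between plate_left_c and bay_left below 0.01 m or horizontal distance between plate_left_c and bay_mid below 0.01 m or horizontal distance between plate_left_c and bay_right below 0.01 m) and z of plate_left_c in the frame of bay_mid between 0.001 and 0.0065 m and angle between each of plate_left_c, plate_mid_c, plate_right_c's own z axis and vertical below 0.03 rad and angle between the x axis of each of plate_left_c, plate_mid_c, plate_right_c and the x axis of jig, either way round below 0.08 rad and linear speed of each of plate_left_face, plate_mid_face, plate_right_face below 0.02 m/s and (horizontal distance between plate_mid_c and bay_left below 0.01 m or horizontal distance between plate_mid_c and bay_mid below 0.01 m or horizontal distance between plate_mid_c and bay_right below 0.01 m) and z of plate_mid_c in the frame of bay_mid between 0.001 and 0.0065 m and (horizontal distance between plate_right_c and bay_left below 0.01 m or horizontal distance between plate_right_c and bay_mid below 0.01 m or horizontal distance between plate_right_c and bay_right below 0.01 m) and z of plate_right_c in the frame of bay_mid between 0.001 and 0.0065 m and contact force between the fingers and anything else below 0.3 N), for 0.3 s.
2. one end of plate_left rubbed with the block at 2 to 20 N (contact force between block and plate_left_face between 2 and 20 N and x of block_c in the frame of plate_left_c above 0.02 m and y of block_c in the frame of plate_left_c between -0.015 and 0.015 m), for 0.15 s.
3. the middle of plate_left rubbed with the block at 2 to 20 N (contact force between block and plate_left_face between 2 and 20 N and x of block_c in the frame of plate_left_c between -0.012 and 0.012 m and y of block_c in the frame of plate_left_c between -0.015 and 0.015 m), for 0.15 s.
4. the other end of plate_left rubbed with the block at 2 to 20 N (contact force between block and plate_left_face between 2 and 20 N and x of block_c in the frame of plate_left_c below -0.02 m and y of block_c in the frame of plate_left_c between -0.015 and 0.015 m), for 0.15 s.
5. one end of plate_mid rubbed with the block at 2 to 20 N (contact force between block and plate_mid_face between 2 and 20 N and x of block_c in the frame of plate_mid_c above 0.02 m and y of block_c in the frame of plate_mid_c between -0.015 and 0.015 m), for 0.15 s.
6. the middle of plate_mid rubbed with the block at 2 to 20 N (contact force between block and plate_mid_face between 2 and 20 N and x of block_c in the frame of plate_mid_c between -0.012 and 0.012 m and y of block_c in the frame of plate_mid_c between -0.015 and 0.015 m), for 0.15 s.
7. the other end of plate_mid rubbed with the block at 2 to 20 N (contact force between block and plate_mid_face between 2 and 20 N and x of block_c in the frame of plate_mid_c below -0.02 m and y of block_c in the frame of plate_mid_c between -0.015 and 0.015 m), for 0.15 s.
8. one end of plate_right rubbed with the block at 2 to 20 N (contact force between block and plate_right_face between 2 and 20 N and x of block_c in the frame of plate_right_c above 0.02 m and y of block_c in the frame of plate_right_c between -0.015 and 0.015 m), for 0.15 s.
9. the middle of plate_right rubbed with the block at 2 to 20 N (contact force between block and plate_right_face between 2 and 20 N and x of block_c in the frame of plate_right_c between -0.012 and 0.012 m and y of block_c in the frame of plate_right_c between -0.015 and 0.015 m), for 0.15 s.
10. the other end of plate_right rubbed with the block at 2 to 20 N (contact force between block and plate_right_face between 2 and 20 N and x of block_c in the frame of plate_right_c below -0.02 m and y of block_c in the frame of plate_right_c between -0.015 and 0.015 m), for 0.15 s.
At the end, for the whole second after the job is handed in: Every plate present lies flat and face up (within 0.04 rad) on the cork board, its centre at least 30 mm (x) and 20 mm (y) inside the board's edges, at rest; the block stands upright on its mat, its centre within 32 mm (x) and 28 mm (y) of the mat's centre (x of plate_left_c in the frame of board_top between -0.05 and 0.05 m and y of plate_left_c in the frame of board_top between -0.125 and 0.125 m and z of plate_left_c in the frame of board_top between 0.001 and 0.007 m and angle between each of plate_left_c, plate_mid_c, plate_right_c's own z axis and vertical below 0.04 rad and linear speed of each of plate_left_face, plate_mid_face, plate_right_face, block below 0.02 m/s and x of plate_mid_c in the frame of board_top between -0.05 and 0.05 m and y of plate_mid_c in the frame of board_top between -0.125 and 0.125 m and z of plate_mid_c in the frame of board_top between 0.001 and 0.007 m and x of plate_right_c in the frame of board_top between -0.05 and 0.05 m and y of plate_right_c in the frame of board_top between -0.125 and 0.125 m and z of plate_right_c in the frame of board_top between 0.001 and 0.007 m and x of block_c in the frame of mat between -0.032 and 0.032 m and y of block_c in the frame of mat between -0.028 and 0.028 m and z of block_c in the frame of mat between 0.018 and 0.025 m and angle between block_c's own z axis and vertical below 0.1 rad); the robot touches nothing.
It fails at once if the fingers press on the face of a plate (over 4 N) (contact force between the fingers and plate_left_face above 4 N or contact force between the fingers and plate_mid_face above 4 N or contact force between the fingers and plate_right_face above 4 N).
It fails at once if the block is pressed on a plate with more than 35 N (contact force between block and plate_left_face above 35 N or contact force between block and plate_mid_face above 35 N or contact force between block and plate_right_face above 35 N).
It fails at once if the tape roll or the jar is moved by more than 30 mm (distance of any of tape, jar from where it was at the start of the episode above 0.03 m).
Of plate_left, plate_mid, plate_right only 2 to 3 are there at a start; the rules pass over those that are not, and their reading is None.
At some moment in a run one of block may be knocked a few centimetres aside while the robot is not near it.
Once in a run the grip may slacken for a moment while it holds something.
It also fails if it takes over 210 s, if anything falls off the work surface, if the arm or the gripper's body presses on something with over 40 N, if the wrist force passes 120 N, or if a joint passes its speed limit or range.

## Robot

A 6-joint arm with a two-finger parallel gripper is mounted at the origin on a cart in front of the work surface, level with it; the furniture and walls round the work are solid. World frame = base frame: x ahead of the robot, y to its left, z up, the work surface at z = 0. Lengths are in mm, angles in rad, forces in N, time in s.
With the tool pointing down it reaches from about 325 to 900 mm from the base axis. Payload 6.1 kg.
Tool frame: the origin (TCP) lies midway between the tips of the shut fingers; the grasp point (between the pads) lies 19 mm behind it; z points along the fingers, y is the line along which they close (so a half turn about z gives the same grasp; the last joint's range is limited). The gripper opens to 87 mm and grips with 3 to 60 N. Pads are 19 mm wide; open, the fingers measure 117 mm over their backs; the gripper's body (75 mm by 190 mm) begins 51 mm behind the grasp point.
Start: joints at [-1.254, 0.22, 1.526, -0, 1.395, -0.126], TCP at [267.787, -564.718, 222.538] pointing down, gripper open.
Joint ranges: [-2.98, 2.98], [-0.91, 2.08], [0.09, 2.57], [-1.24, 4.39], [0.2, 2.65], [-2.68, 2.68]. Speed limits (rad/s): [2.57, 2.57, 3.01, 3.14, 3.14, 3.14].

## Interface

Orientations are given as a 3x3 rotation matrix whose columns are the frame's x, y, z axes.
In Python, from station import bot gives the robot as it stands.
- The arm moves only by the tool move_arm, never from a script. Its argument "series" is a list of rows, each an object with "slide": the shift along the tool's x, y, z scaled (see below), a list of three; "yaw": the turn about the tool's z scaled (see below). In form: [{"slide": [x, y, z], "yaw": yaw}, ...]. A call has 1 to 10 rows; each row is the pose to reach, as a shift and turn from the pose commanded when the call began, along the tool's axes at that moment; what a row does not reach only later rows make up. The controller multiplies each number of a shift by 400 mm and each number of a turn by 90 degrees. A row lasts 1/8 s, in which the tool goes at most 62.5 mm and 10.7 degrees, less where a joint would pass 70% of its speed; a pose out of reach is approached as far as the arm can. A call with a number of a shift or a turn outside -1 to 1 is refused whole. A call with a gripper value outside its range is refused whole. "grip" is the closure, from -1 (fully open) to 1 (shut), set as the call begins (left out, the last holds). The fingers move at their own pace and stop on an object; the grip force is fixed at half the most. Time passes only in rows, so rows that repeat a pose let the fingers close. It gives the time, the measured TCP pose, the force, the opening and the grip force at its end, in the units of the state.
- bot.get_obs(): the state, without advancing time (a new reading comes with each control period).
- bot.snapshot(name): name is "side" or "top"; returns the picture (480x640x3 uint8, red, green, blue); there is no depth.
- bot.camera_info(name): a dict with "fx", "fy", "cx", "cy" (pixels), "R" (3x3) and "t" (3): a world point X has camera coordinates R X + t. Camera axes: x right, y down, z forward; pixel columns grow to the right and rows downward; lengths in mm; the calibration is good to about 2 mm. A picture is of the moment at which its call begins. camera_info takes no time and is no camera call.
- bot.sign_off(): hands the job in; it is judged then, once.
The state is a dict: "t": time; "joint_pos": joint angles; "qvel": joint speeds; "joint_efforts": joint torques, N m; "position": TCP position; "ee_rot": TCP orientation; "ft_force": force on the tool from outside, world axes, zero at the start; "torque": the same for the moment, N m; "width": finger opening in mm; "finger_force": force on a finger pad.
Only numpy, scipy, OpenCV 4.12 (cv2) and the standard library are available. Lean on these libraries where they do the work, as an engineer would, in place of code of your own. Each camera call takes 0.05 s, during which the arm holds its last target. There are 200 camera calls.

## Working session

There is one attempt and no reset: what is moved stays moved. The work goes in short steps, Python scripts to look and compute and a tool call to move; the robot and the scene stay as the last step left them, time stands still between calls to the robot, and variables do not carry over. Pictures are saved under pics/ and viewed, at most 14 in all, crops included, and the job is handed in when it is done.

Besides the shell and the picture viewer there is one more tool, called after ">>>" by a JSON object that holds its "fn" and its "kwargs". move_arm: Moves the arm, as the interface text tells. Shifts and turns lie within -1 to 1; 1 stands for 400 mm of shift or 90 degrees of turn. Its arguments: {"type":"object","properties":{"series":{"type":"array"},"grip":{"type":"number"}},"required":["series"]}

```bash
ls; mkdir -p pics
python3 - <<'E'
from station import bot
import cv2,numpy as np
np.set_printoptions(suppress=True,precision=4)
for n in("top","side"):
    cv2.imwrite(f"pics/{n}0.png",bot.snapshot(n)[:,:,::-1]); c=bot.camera_info(n); print(n,{k:np.round(v,4).tolist() for k,v in c.items()})
o=bot.get_obs(); print({k:np.round(v,3).tolist() for k,v in o.items()})
E
```

```text
pics
top {'fx': 441.0303, 'fy': 441.0303, 'cx': 321.2254, 'cy': 235.2131, 'R': [[0.0097, -0.9999, -0.0092], [-0.9844, -0.0079, -0.1758], [0.1757, 0.0108, -0.9844]], 't': [7.0182, 575.5182, 855.8636]}
side {'fx': 524.6411, 'fy': 524.6411, 'cx': 323.9467, 'cy': 239.7905, 'R': [[-0.9892, -0.1467, -0.0046], [-0.0852, 0.5993, -0.7959], [0.1195, -0.7869, -0.6054]], 't': [543.4232, 112.848, 1229.7738]}
{'t': 0.1, 'joint_pos': [-1.254, 0.221, 1.527, 0.0, 1.395, -0.126], 'qvel': [0.002, -0.001, -0.003, -0.0, 0.001, -0.001], 'joint_efforts': [0.002, -49.595, -38.852, 0.07, 0.051, -0.0], 'position': [267.626, -564.195, 221.574], 'ee_rot': [[0.904, 0.428, -0.001], [0.428, -0.904, 0.002], [0.0, -0.002, -1.0]], 'ft_force': [0.329, -0.157, -0.504], 'torque': [-0.009, 0.031, -0.012], 'finger_force': 0.0, 'width': 86.538}
```

View pics/top0.png

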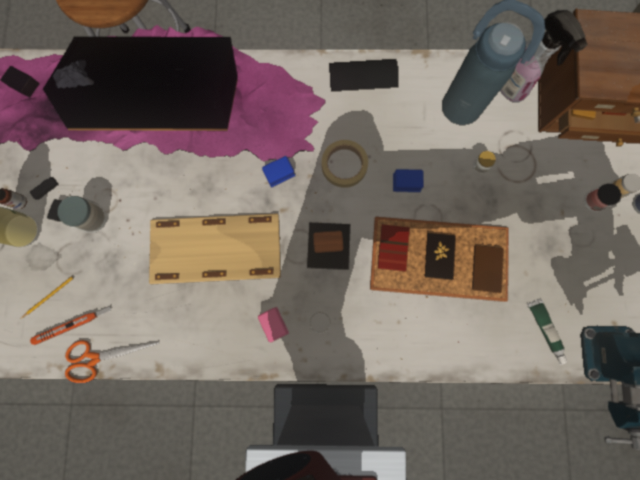

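View pics/side0.png

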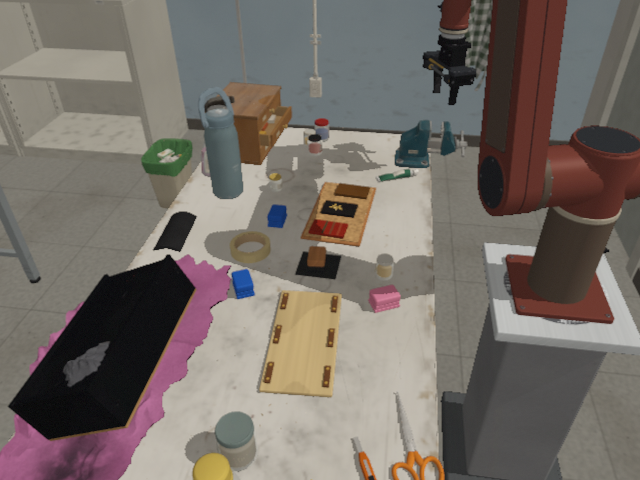

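Top view: jig on the left (215,248), mat with the wooden block at (328,243), board on the right (440,259) with three plates: red (393,247), black (440,255), brown (488,268). Could be taken for the block: blue at (279,171), blue at (408,180), pink at (273,324), and black things at (363,74). My choice is the brown wood block on the mat at (328,242). Next, metric rectified crops.

```bash
cat > h.py <<'E'
from station import bot
import cv2,numpy as np
np.set_printoptions(suppress=True,precision=3)
def px(n,P):
    c=bot.camera_info(n); q=np.atleast_2d(P)@np.array(c["R"]).T+np.array(c["t"])
    return np.c_[c["fx"]*q[:,0]/q[:,2]+c["cx"],c["fy"]*q[:,1]/q[:,2]+c["cy"]]
def world(n,uv,z):
    c=bot.camera_info(n); R=np.array(c["R"]); o=-R.T@np.array(c["t"]); uv=np.atleast_2d(uv)
    d=np.c_[(uv[:,0]-c["cx"])/c["fx"],(uv[:,1]-c["cy"])/c["fy"],np.ones(len(uv))]@R
    return o+d*((z-o[2])/d[:,2])[:,None]
def rect(img,n,z,x1,y1,w,h,s):  # metric view: col=(y1-y)*s, row=(x1-x)*s
    W=np.float32([[x1,y1,z],[x1,y1-w,z],[x1-h,y1-w,z],[x1-h,y1,z]])
    M=cv2.getPerspectiveTransform(px(n,W).astype(np.float32),np.float32([[0,0],[w*s,0],[w*s,h*s],[0,h*s]]))
    return cv2.warpPerspective(img,M,(int(w*s),int(h*s)),flags=cv2.INTER_CUBIC)
E
python3 - <<'E'
from h import *
im=bot.snapshot("top")[:,:,::-1]
for u in [(440,259),(215,248),(328,245),(345,162),(320,318),(75,210)]: print(u,world("top",u,10)[0])
bc=world("top",(440,259),18.5)[0]
cv2.imwrite("pics/board.png",rect(im,"top",18.5,bc[0]+100,bc[1]+165,330,200,2.4))
bc=world("top",(215,248),12)[0]
a=rect(im,"top",12,bc[0]+90,bc[1]+160,320,180,2)
mc=world("top",(322,280),0)[0]
b=rect(im,"top",3,mc[0]+150,mc[1]+80,160,300,2)
cv2.imwrite("pics/jig.png",a); cv2.imwrite("pics/mat.png",b); print(bc,mc)
E
```

```text
(440, 259) [ 533.439 -240.315   10.   ]
(215, 248) [553.067 240.096  10.   ]
(328, 245) [561.575  -2.148  10.   ]
(345, 162) [747.918 -38.503  10.   ]
(320, 318) [407.734  13.425  10.   ]
(75, 210) [634.372 550.975  10.   ]
[552.774 239.587  12.   ] [487.422  10.084   0.   ]
```

View pics/board.png

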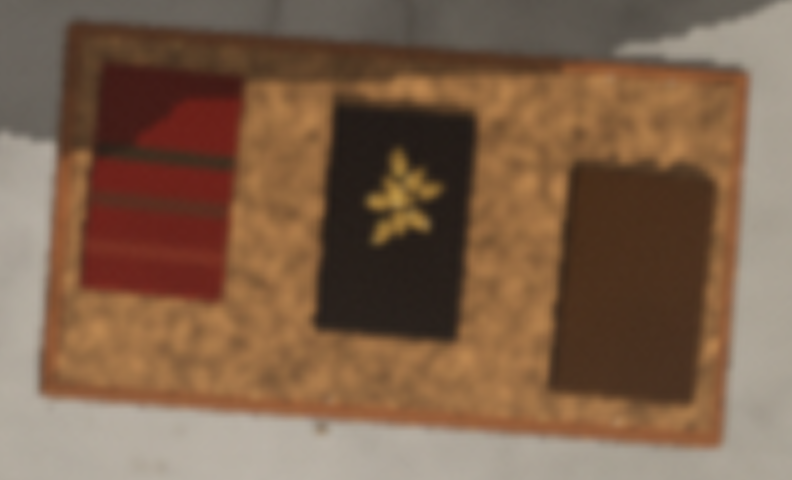

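View pics/jig.png

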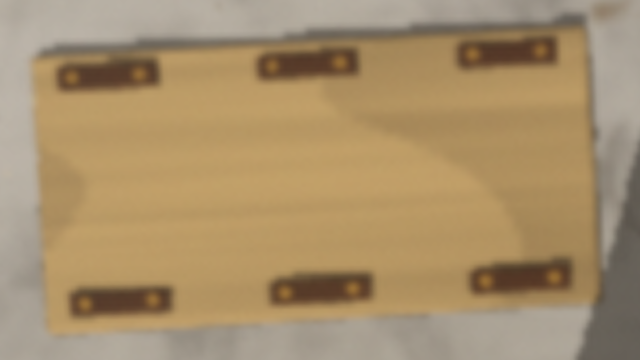

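View pics/mat.png

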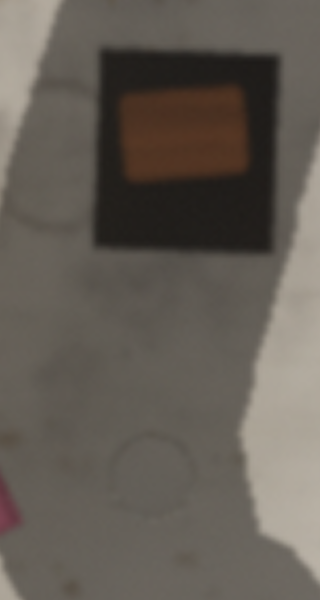

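Board view (2.4 px/mm): plate centres are red (162,183), black (396,220), brown (634,284), all turned about -0.09 rad; board centre is (394,233). Jig view (2 px/mm): the bay centres are about (114,187), (314,175), (514,164), yaw +0.058. Mat view: mat centre (186,151), and the brown wooden block on it at (184,134) is the right one; the jar is the ring at (150,475).

```bash
cat >> h.py <<'E'
def go(*targets):  # (x,y,z,heading of tool x) -> slide,yaw from the measured pose
    o=bot.get_obs(); R=np.array(o["ee_rot"]); p=np.array(o["position"]); h=np.arctan2(R[1,0],R[0,0])
    print("t",round(o["t"],2),"at",p.round(1),"hd",round(h,4),"w",round(o["width"],1),"F",np.round(o["ft_force"],1))
    for x,y,z,a in targets: print((x,y,z,a),(R.T@(np.array([x,y,z])-p)/400).round(4),round(-(a-h)/(np.pi/2),4))
E
python3 - <<'E'
from h import *
bc=world("top",(440,259),18.5)[0]; print(bc)
P={n:(bc[0]+100-r/2.4,bc[1]+165-c/2.4) for n,c,r in [("red",162,183),("black",396,220),("brown",634,284)]}; print(P)
n=bc[:2]+[100-233/2.4,165-394/2.4]; cam=np.array([416,2.3]); print("board",cam+(n-cam)*(944-10)/(944-18.5))
print("side jar",world("side",(385,272),5))
x,y=P["brown"]
go((x,y,80,-.1),(x,y,11.5,-.1))
E
```

```text
[ 532.371 -238.105   18.5  ]
{'red': (np.float64(556.1206212929603), np.float64(-140.6053706954716)), 'black': (np.float64(540.7039546262937), np.float64(-238.1053706954716)), 'brown': (np.float64(514.037287959627), np.float64(-337.2720373621383))}
board [ 536.383 -239.472]
side jar [[399.126   5.223   5.   ]]
t 0.15 at [ 267.6 -564.3  221.7] hd 0.4429 w 87.0 F [-1.   0.4 -0.3]
(np.float64(514.037287959627), np.float64(-337.2720373621383), 80, -0.1) [ 0.8   -0.248  0.355] 0.3456
(np.float64(514.037287959627), np.float64(-337.2720373621383), 11.5, -0.1) [ 0.8   -0.248  0.526] 0.3456
```

>>> {"fn": "move_arm", "kwargs": {"series": [{"slide": [0.4,-0.12,0.15],"yaw": 0.15},{"slide": [0.8,-0.248,0.355],"yaw": 0.346},{"slide": [0.8,-0.248,0.355],"yaw": 0.346},{"slide": [0.8,-0.248,0.355],"yaw": 0.346},{"slide": [0.8,-0.248,0.355],"yaw": 0.346},{"slide": [0.8,-0.248,0.355],"yaw": 0.346},{"slide": [0.8,-0.248,0.355],"yaw": 0.346},{"slide": [0.8,-0.248,0.355],"yaw": 0.346},{"slide": [0.8,-0.248,0.355],"yaw": 0.346}], "grip": -1}}

```text
t: 1.27
position: [514.0, -339.5, 81.4]
ee_rot: [[0.995, -0.102, 0.001], [-0.102, -0.995, -0.001], [0.001, 0.001, -1.0]]
ft_force: [-0.3, -0.2, 0.1]
width: 86.9
finger_force: 0.0
```

Run:
```python
from h import *
go((514,-337.3,80,-.1),(514,-337.3,11.5,-.1))
im=bot.snapshot("side")[:,:,::-1]
cv2.imwrite("pics/s1.png",cv2.resize(im[130:270,270:430],None,fx=4,fy=4,interpolation=cv2.INTER_CUBIC))
```

```text
t 1.27 at [ 514.  -339.5   81.4] hd -0.1023 w 86.9 F [-0.3 -0.2  0.1]
(514, -337.3, 80, -0.1) [-0.001 -0.005  0.004] -0.0015
(514, -337.3, 11.5, -0.1) [-0.001 -0.006  0.175] -0.0015
```

View pics/s1.png

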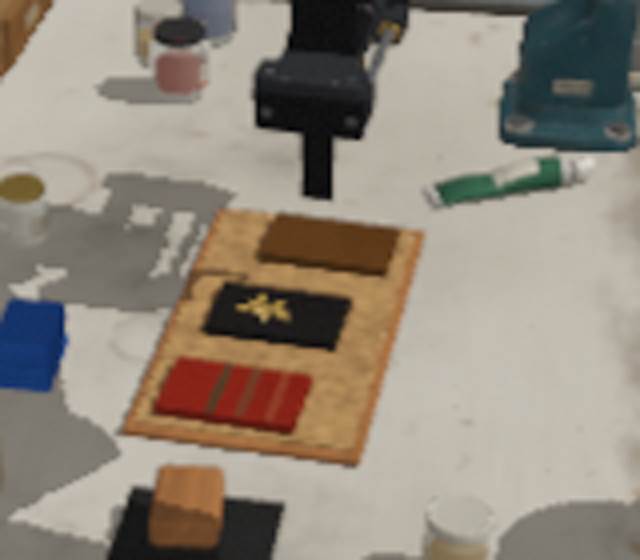

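Side crop: the gripper (fingertip at (318,197)) hovers over the brown plate (327,243), with room on either side. Descending.

>>> {"fn": "move_arm", "kwargs": {"series": [{"slide": [0,-0.005,0.08],"yaw": -0.001},{"slide": [0,-0.005,0.15],"yaw": -0.001},{"slide": [0,-0.005,0.174],"yaw": -0.001},{"slide": [0,-0.005,0.174],"yaw": -0.001},{"slide": [0,-0.005,0.174],"yaw": -0.001}]}}

```text
t: 1.95
position: [515.0, -337.1, 12.1]
ee_rot: [[0.995, -0.1, 0.001], [-0.1, -0.995, -0.001], [0.002, 0.001, -1.0]]
ft_force: [0.6, 0.2, -0.1]
width: 87.1
finger_force: 0.0
```

>>> {"fn": "move_arm", "kwargs": {"series": [{"slide": [0,0,0],"yaw": 0},{"slide": [0,0,0],"yaw": 0},{"slide": [0,0,0],"yaw": 0},{"slide": [0,0,0],"yaw": 0},{"slide": [0,0,0],"yaw": 0},{"slide": [0,0,0],"yaw": 0},{"slide": [0,0,-0.05],"yaw": 0},{"slide": [0,0,-0.15],"yaw": 0},{"slide": [0,0,-0.25],"yaw": 0},{"slide": [0,0,-0.25],"yaw": 0}], "grip": 1}}

```text
t: 3.2
position: [517.4, -338.1, 116.9]
ee_rot: [[0.995, -0.099, 0.007], [-0.099, -0.995, -0.006], [0.008, 0.005, -1.0]]
ft_force: [0.1, -0.9, -0.0]
width: 59.6
finger_force: 30.0
```

Run:
```python
from h import *
go((560.3,142.1,112,.0575))
```

```text
t 3.2 at [ 517.4 -338.1  116.9] hd -0.0991 w 59.6 F [ 0.1 -0.9 -0. ]
(560.3, 142.1, 112, 0.0575) [-0.012 -1.205  0.006] -0.0997
```

>>> {"fn": "move_arm", "kwargs": {"series": [{"slide": [0,-0.3,0],"yaw": -0.03},{"slide": [-0.01,-0.95,0.006],"yaw": -0.1},{"slide": [-0.01,-0.95,0.006],"yaw": -0.1},{"slide": [-0.01,-0.95,0.006],"yaw": -0.1},{"slide": [-0.01,-0.95,0.006],"yaw": -0.1},{"slide": [-0.01,-0.95,0.006],"yaw": -0.1},{"slide": [-0.01,-0.95,0.006],"yaw": -0.1},{"slide": [-0.01,-0.95,0.006],"yaw": -0.1},{"slide": [-0.01,-0.95,0.006],"yaw": -0.1}]}}

```text
t: 4.32
position: [548.1, 41.1, 108.4]
ee_rot: [[0.998, 0.056, -0.001], [0.056, -0.998, -0.0], [-0.001, 0.0, -1.0]]
ft_force: [-0.8, 0.4, -1.3]
width: 59.8
finger_force: 30.0
```

Run:
```python
from h import *
go((560.3,142.1,112,.0575),(560.3,142.1,35,.0575))
```

```text
t 4.33 at [548.1  41.1 108.4] hd 0.0564 w 59.8 F [-0.8  0.4 -1.3]
(560.3, 142.1, 112, 0.0575) [ 0.045 -0.25  -0.009] -0.0007
(560.3, 142.1, 35, 0.0575) [ 0.045 -0.25   0.183] -0.0007
```

>>> {"fn": "move_arm", "kwargs": {"series": [{"slide": [0.02,-0.125,0],"yaw": 0},{"slide": [0.045,-0.25,0.02],"yaw": 0},{"slide": [0.045,-0.25,0.1],"yaw": 0},{"slide": [0.045,-0.25,0.21],"yaw": 0},{"slide": [0.045,-0.25,0.21],"yaw": 0},{"slide": [0.045,-0.25,0.21],"yaw": 0}]}}

```text
t: 5.08
position: [561.5, 142.4, 25.8]
ee_rot: [[0.998, 0.056, 0.001], [0.056, -0.998, 0.0], [0.001, -0.0, -1.0]]
ft_force: [0.1, 0.1, -0.7]
width: 59.2
finger_force: 30.0
```

Run:
```python
from h import *
go((560.3,142.1,12.5,.0575))
im=bot.snapshot("top")[:,:,::-1]; im2=bot.snapshot("side")[:,:,::-1]
a=rect(im,"top",15,650,215,150,180,3); p=px("side",(560,142,15))[0].astype(int);print(p)
b=cv2.resize(im2[p[1]-45:p[1]+45,p[0]-45:p[0]+45],(540,540),interpolation=cv2.INTER_CUBIC)
a=cv2.resize(a,(340,540))[:, :]
cv2.imwrite("pics/p1.png",np.hstack([rect(im,"top",15,650,207,120,180,3),b[:, 60:480]]))
```

```text
t 5.08 at [561.5 142.4  25.8] hd 0.0562 w 59.2 F [ 0.1  0.1 -0.7]
(560.3, 142.1, 12.5, 0.0575) [-0.003  0.001  0.033] -0.0008
[309 301]
```

View pics/p1.png

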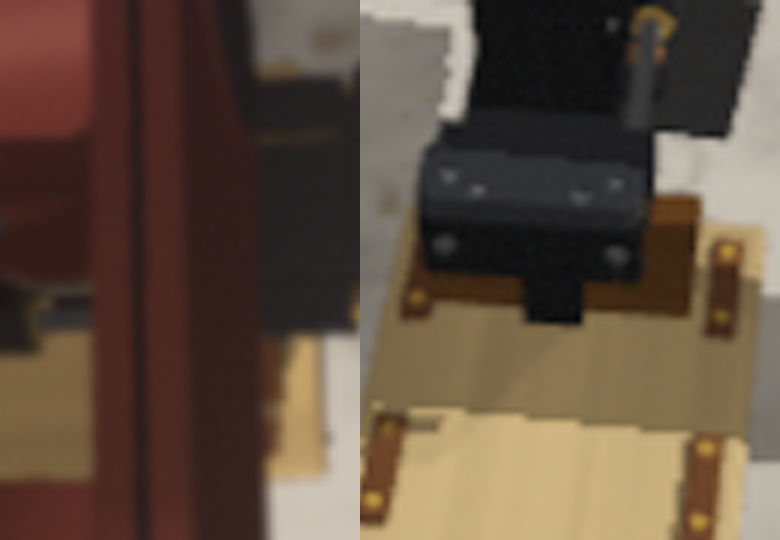

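Top view is blocked by the arm. In the side crop the plate's robot-end bottom corner is at (692,315); the inner edge of the robot-side stop runs (715,240)-(705,333), and the far stop's inner end is at (428,318).

Run:
```python
from h import *
f=lambda c,r,z: world("side",(274+(c-360)/6,256+r/6),z)[0]
ax=np.array([np.cos(.0575),np.sin(.0575)])
b=np.array([560.3,142.1])
for n,c,r,z in [("plate corner bottom",692,315,23.7),("plate corner top",700,197,32.2),("stop in1",715,240,15),("stop in2",705,333,15),("farstop in",428,318,15),("mid far in",405,418,15),("mid near in",692,433,15)]:
    p=f(c,r,z); d=p[:2]-b; print(n,p,"jig x,y",d@ax,d@[-ax[1],ax[0]])
```

```text
plate corner bottom [512.69  166.432  23.7  ] jig x,y -46.132793501934 27.028184197617414
plate corner top [517.202 112.593  32.2  ] jig x,y -44.722331228498184 -26.981454912572755
stop in1 [510.826 116.933  15.   ] jig x,y -50.83864245775647 -22.282665692700252
stop in2 [507.906 166.235  15.   ] jig x,y -50.92086844288329 27.106399232428373
farstop in [609.752 173.063  15.   ] jig x,y 51.15006865398821 28.069932680546057
mid far in [607.608 223.248  15.   ] jig x,y 51.89368060287667 78.29479592570225
mid near in [505.758 215.866  15.   ] jig x,y -50.213041187866615 76.77808676629942
```

>>> {"fn": "move_arm", "kwargs": {"series": [{"slide": [-0.003,0.001,0.01],"yaw": 0},{"slide": [-0.003,0.001,0.02],"yaw": 0},{"slide": [-0.003,0.001,0.03],"yaw": 0},{"slide": [-0.003,0.001,0.0335],"yaw": 0},{"slide": [-0.003,0.001,0.0335],"yaw": 0},{"slide": [-0.003,0.001,0.0335],"yaw": 0}]}}

```text
t: 5.92
position: [559.2, 143.0, 11.1]
ee_rot: [[0.998, 0.058, -0.0], [0.058, -0.998, -0.0], [-0.0, -0.0, -1.0]]
ft_force: [0.1, -0.2, -0.3]
width: 59.8
finger_force: 30.0
```

>>> {"fn": "move_arm", "kwargs": {"series": [{"slide": [0,0,0],"yaw": 0},{"slide": [0,0,0],"yaw": 0},{"slide": [0,0,0],"yaw": 0},{"slide": [0,0,0],"yaw": 0},{"slide": [0,0,-0.05],"yaw": 0},{"slide": [0,0,-0.15],"yaw": 0},{"slide": [0,0,-0.25],"yaw": 0},{"slide": [0,0.15,-0.25],"yaw": 0.02},{"slide": [0,0.3,-0.25],"yaw": 0.05},{"slide": [0,0.45,-0.25],"yaw": 0.09}], "grip": -1}}

```text
t: 7.18
position: [570.4, -38.4, 113.3]
ee_rot: [[0.996, -0.084, 0.003], [-0.084, -0.996, -0.0], [0.003, 0.0, -1.0]]
ft_force: [0.7, 0.6, 0.4]
width: 86.9
finger_force: 0.0
```

Run:
```python
from h import *
go((540.7,-238.1,100,-.08),(540.7,-238.1,60,-.08),(540.7,-238.1,12,-.08))
```

```text
t 7.17 at [570.4 -38.4 113.3] hd -0.0845 w 86.9 F [0.7 0.6 0.4]
(540.7, -238.1, 100, -0.08) [-0.032  0.504  0.033] -0.0029
(540.7, -238.1, 60, -0.08) [-0.032  0.504  0.133] -0.0029
(540.7, -238.1, 12, -0.08) [-0.032  0.504  0.253] -0.0029
```

>>> {"fn": "move_arm", "kwargs": {"series": [{"slide": [-0.01,0.15,0.01],"yaw": 0},{"slide": [-0.02,0.3,0.03],"yaw": 0},{"slide": [-0.032,0.45,0.03],"yaw": -0.003},{"slide": [-0.032,0.504,0.033],"yaw": -0.003},{"slide": [-0.032,0.504,0.033],"yaw": -0.003},{"slide": [-0.032,0.504,0.12],"yaw": -0.003},{"slide": [-0.032,0.504,0.2],"yaw": -0.003},{"slide": [-0.032,0.504,0.252],"yaw": -0.003},{"slide": [-0.032,0.504,0.252],"yaw": -0.003},{"slide": [-0.032,0.504,0.252],"yaw": -0.003}]}}

```text
t: 8.43
position: [540.9, -235.8, 10.9]
ee_rot: [[0.997, -0.077, 0.001], [-0.077, -0.997, -0.0], [0.001, 0.0, -1.0]]
ft_force: [-0.2, -0.4, -0.0]
width: 86.9
finger_force: 0.0
```

>>> {"fn": "move_arm", "kwargs": {"series": [{"slide": [0,0,0],"yaw": 0},{"slide": [0,0,0],"yaw": 0},{"slide": [0,0,0],"yaw": 0},{"slide": [0,0,0],"yaw": 0},{"slide": [0,0,0],"yaw": 0},{"slide": [0,0,0],"yaw": 0},{"slide": [0,0,-0.05],"yaw": 0},{"slide": [0,0,-0.15],"yaw": 0},{"slide": [0,0,-0.25],"yaw": 0},{"slide": [0,0,-0.25],"yaw": 0}], "grip": 1}}

```text
t: 9.68
position: [543.1, -238.3, 116.0]
ee_rot: [[0.997, -0.079, 0.008], [-0.079, -0.997, -0.005], [0.008, 0.004, -1.0]]
ft_force: [0.0, -0.7, -0.9]
width: 59.1
finger_force: 30.0
```

Run:
```python
from h import *
go((554.5,241.5,112,.0575))
```

```text
t 9.68 at [ 543.1 -238.3  116. ] hd -0.0786 w 59.1 F [ 0.  -0.7 -0.9]
(554.5, 241.5, 112, 0.0575) [-0.066 -1.198  0.005] -0.0866
```

>>> {"fn": "move_arm", "kwargs": {"series": [{"slide": [-0.01,-0.3,0],"yaw": -0.02},{"slide": [-0.066,-1.0,0.005],"yaw": -0.087},{"slide": [-0.066,-1.0,0.005],"yaw": -0.087},{"slide": [-0.066,-1.0,0.005],"yaw": -0.087},{"slide": [-0.066,-1.0,0.005],"yaw": -0.087},{"slide": [-0.066,-1.0,0.005],"yaw": -0.087},{"slide": [-0.066,-1.0,0.005],"yaw": -0.087},{"slide": [-0.066,-1.0,0.005],"yaw": -0.087},{"slide": [-0.066,-1.0,0.005],"yaw": -0.087}]}}

```text
t: 10.8
position: [544.8, 163.6, 107.9]
ee_rot: [[0.998, 0.058, -0.001], [0.058, -0.998, -0.001], [-0.001, 0.001, -1.0]]
ft_force: [-0.2, -0.6, -1.0]
width: 59.7
finger_force: 30.0
```

Run:
```python
from h import *
go((554.5,241.5,112,.0575),(554.5,241.5,24,.0575))
```

```text
t 10.8 at [544.8 163.6 107.9] hd 0.058 w 59.7 F [-0.2 -0.6 -1. ]
(554.5, 241.5, 112, 0.0575) [ 0.035 -0.193 -0.01 ] 0.0003
(554.5, 241.5, 24, 0.0575) [ 0.036 -0.193  0.21 ] 0.0003
```

>>> {"fn": "move_arm", "kwargs": {"series": [{"slide": [0.015,-0.1,0],"yaw": 0},{"slide": [0.036,-0.193,0.02],"yaw": 0},{"slide": [0.036,-0.193,0.1],"yaw": 0},{"slide": [0.036,-0.193,0.2],"yaw": 0},{"slide": [0.036,-0.193,0.21],"yaw": 0},{"slide": [0.036,-0.193,0.21],"yaw": 0},{"slide": [0.036,-0.193,0.21],"yaw": 0}]}}

```text
t: 11.68
position: [557.0, 242.1, 26.5]
ee_rot: [[0.998, 0.057, 0.003], [0.057, -0.998, 0.001], [0.003, -0.001, -1.0]]
ft_force: [0.4, 0.5, 0.2]
width: 59.5
finger_force: 30.0
```

Run:
```python
from h import *
go((554.5,241.5,11.3,.0575))
im2=bot.snapshot("side")[:,:,::-1]
p=px("side",(555,200,15))[0].astype(int);print(p)
cv2.imwrite("pics/p2.png",cv2.resize(im2[p[1]-50:p[1]+50,p[0]-60:p[0]+60],None,fx=6,fy=6,interpolation=cv2.INTER_CUBIC))
```

```text
t 11.68 at [557.  242.1  26.5] hd 0.0571 w 59.5 F [0.4 0.5 0.2]
(554.5, 241.5, 11.3, 0.0575) [-0.006  0.001  0.038] -0.0002
[307 320]
```

View pics/p2.png

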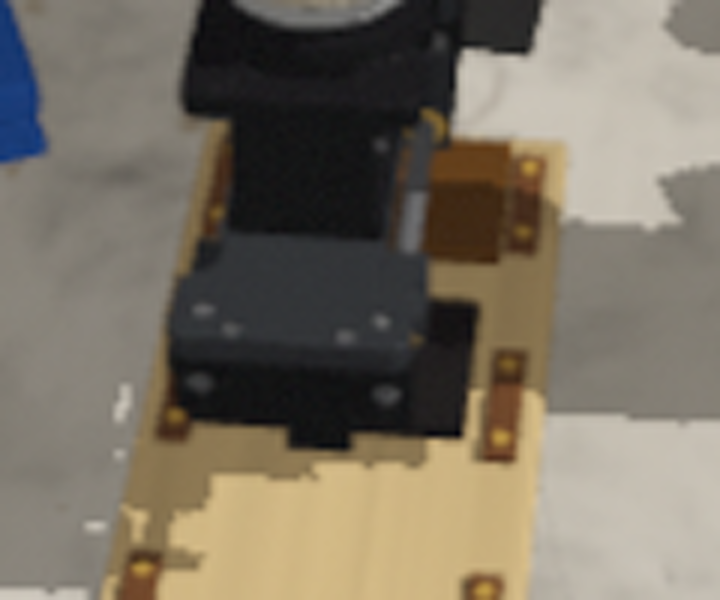

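Side crop: the brown plate lies flat between the stops of the right bay (plate end ~(503,262), stop inner edge ~(512,250)). The black plate is held over the middle bay, with its robot-end bottom corner at (463,437) and the stop's inner edge at (485,455).

>>> {"fn": "move_arm", "kwargs": {"series": [{"slide": [-0.005,0.001,0.01],"yaw": 0},{"slide": [-0.005,0.001,0.02],"yaw": 0},{"slide": [-0.005,0.001,0.03],"yaw": 0},{"slide": [-0.005,0.001,0.037],"yaw": 0},{"slide": [-0.005,0.001,0.037],"yaw": 0},{"slide": [-0.005,0.001,0.037],"yaw": 0}]}}

```text
t: 12.48
position: [552.9, 241.6, 10.4]
ee_rot: [[0.998, 0.058, -0.001], [0.058, -0.998, -0.0], [-0.001, 0.0, -1.0]]
ft_force: [-4.5, -1.2, 8.0]
width: 59.9
finger_force: 32.3
```

>>> {"fn": "move_arm", "kwargs": {"series": [{"slide": [0,0,0],"yaw": 0},{"slide": [0,0,0],"yaw": 0},{"slide": [0,0,0],"yaw": 0},{"slide": [0,0,0],"yaw": 0},{"slide": [0,0,-0.05],"yaw": 0},{"slide": [0,0,-0.15],"yaw": 0},{"slide": [0,0,-0.25],"yaw": 0},{"slide": [0,0.15,-0.25],"yaw": 0.02},{"slide": [0,0.3,-0.25],"yaw": 0.05},{"slide": [0,0.45,-0.25],"yaw": 0.095}], "grip": -1}}

```text
t: 13.72
position: [563.5, 60.1, 110.6]
ee_rot: [[0.996, -0.092, 0.001], [-0.092, -0.996, -0.001], [0.001, 0.0, -1.0]]
ft_force: [0.8, 0.7, 0.4]
width: 87.0
finger_force: 0.0
```

Run:
```python
from h import *
go((556.1,-140.6,100,-.096),(556.1,-140.6,12,-.096))
```

```text
t 13.72 at [563.5  60.1 110.6] hd -0.0926 w 87.0 F [0.8 0.7 0.4]
(556.1, -140.6, 100, -0.096) [0.028 0.501 0.027] 0.0022
(556.1, -140.6, 12, -0.096) [0.028 0.501 0.247] 0.0022
```

>>> {"fn": "move_arm", "kwargs": {"series": [{"slide": [0.01,0.15,0.01],"yaw": 0},{"slide": [0.02,0.3,0.02],"yaw": 0},{"slide": [0.028,0.45,0.027],"yaw": 0.002},{"slide": [0.028,0.501,0.027],"yaw": 0.002},{"slide": [0.028,0.501,0.027],"yaw": 0.002},{"slide": [0.028,0.501,0.12],"yaw": 0.002},{"slide": [0.028,0.501,0.2],"yaw": 0.002},{"slide": [0.028,0.501,0.246],"yaw": 0.002},{"slide": [0.028,0.501,0.246],"yaw": 0.002},{"slide": [0.028,0.501,0.246],"yaw": 0.002}]}}

```text
t: 14.98
position: [557.1, -137.8, 11.7]
ee_rot: [[0.996, -0.093, 0.001], [-0.093, -0.996, -0.0], [0.001, 0.0, -1.0]]
ft_force: [0.1, 0.4, 0.3]
width: 86.6
finger_force: 0.0
```

>>> {"fn": "move_arm", "kwargs": {"series": [{"slide": [0,0,0],"yaw": 0},{"slide": [0,0,0],"yaw": 0},{"slide": [0,0,0],"yaw": 0},{"slide": [0,0,0],"yaw": 0},{"slide": [0,0,0],"yaw": 0},{"slide": [0,0,0],"yaw": 0},{"slide": [0,0,-0.05],"yaw": 0},{"slide": [0,0,-0.15],"yaw": 0},{"slide": [0,0,-0.25],"yaw": 0},{"slide": [0,0,-0.25],"yaw": 0}], "grip": 1}}

```text
t: 16.23
position: [559.8, -139.8, 116.8]
ee_rot: [[0.996, -0.094, 0.009], [-0.094, -0.996, -0.003], [0.009, 0.002, -1.0]]
ft_force: [1.3, -0.5, -0.8]
width: 59.1
finger_force: 30.0
```

Run:
```python
from h import *
go((548.9,341.2,112,.0575))
```

```text
t 16.23 at [ 559.8 -139.8  116.8] hd -0.0943 w 59.1 F [ 1.3 -0.5 -0.8]
(548.9, 341.2, 112, 0.0575) [-0.141 -1.195  0.008] -0.0967
```

>>> {"fn": "move_arm", "kwargs": {"series": [{"slide": [-0.01,-0.3,0],"yaw": -0.02},{"slide": [-0.13,-1.0,0.008],"yaw": -0.097},{"slide": [-0.13,-1.0,0.008],"yaw": -0.097},{"slide": [-0.13,-1.0,0.008],"yaw": -0.097},{"slide": [-0.13,-1.0,0.008],"yaw": -0.097},{"slide": [-0.13,-1.0,0.008],"yaw": -0.097},{"slide": [-0.13,-1.0,0.008],"yaw": -0.097},{"slide": [-0.13,-1.0,0.008],"yaw": -0.097},{"slide": [-0.13,-1.0,0.008],"yaw": -0.097}]}}

```text
t: 17.35
position: [542.0, 263.8, 107.4]
ee_rot: [[0.998, 0.058, -0.001], [0.058, -0.998, -0.001], [-0.001, 0.001, -1.0]]
ft_force: [-0.8, -0.2, -0.6]
width: 59.8
finger_force: 30.0
```

Run:
```python
from h import *
go((548.9,341.2,112,.0575),(548.9,341.2,24,.0575))
```

```text
t 17.35 at [542.  263.8 107.4] hd 0.0581 w 59.8 F [-0.8 -0.2 -0.6]
(548.9, 341.2, 112, 0.0575) [ 0.029 -0.192 -0.012] 0.0004
(548.9, 341.2, 24, 0.0575) [ 0.029 -0.192  0.208] 0.0004
```

>>> {"fn": "move_arm", "kwargs": {"series": [{"slide": [0.015,-0.1,0],"yaw": 0},{"slide": [0.029,-0.192,0.02],"yaw": 0},{"slide": [0.029,-0.192,0.1],"yaw": 0},{"slide": [0.029,-0.192,0.2],"yaw": 0},{"slide": [0.029,-0.192,0.208],"yaw": 0},{"slide": [0.029,-0.192,0.208],"yaw": 0},{"slide": [0.029,-0.192,0.208],"yaw": 0},{"slide": [0.029,-0.192,0.208],"yaw": 0},{"slide": [0.029,-0.192,0.208],"yaw": 0}]}}

```text
t: 18.48
position: [550.1, 342.1, 25.8]
ee_rot: [[0.998, 0.058, 0.001], [0.058, -0.998, 0.001], [0.001, -0.001, -1.0]]
ft_force: [0.4, 0.3, -0.5]
width: 59.4
finger_force: 30.0
```

Run:
```python
from h import *
go((549.4,341.2,12,.0575))
```

```text
t 18.48 at [550.1 342.1  25.8] hd 0.058 w 59.4 F [ 0.4  0.3 -0.5]
(549.4, 341.2, 12, 0.0575) [-0.002  0.002  0.034] 0.0003
```

>>> {"fn": "move_arm", "kwargs": {"series": [{"slide": [-0.002,0.002,0.01],"yaw": 0},{"slide": [-0.002,0.002,0.02],"yaw": 0},{"slide": [-0.002,0.002,0.03],"yaw": 0},{"slide": [-0.002,0.002,0.034],"yaw": 0},{"slide": [-0.002,0.002,0.034],"yaw": 0},{"slide": [-0.002,0.002,0.034],"yaw": 0}]}}

```text
t: 19.23
position: [548.7, 341.0, 11.2]
ee_rot: [[0.998, 0.058, -0.0], [0.058, -0.998, -0.0], [-0.0, 0.0, -1.0]]
ft_force: [-0.7, 0.3, 2.7]
width: 59.8
finger_force: 30.0
```

>>> {"fn": "move_arm", "kwargs": {"series": [{"slide": [0,0,0],"yaw": 0},{"slide": [0,0,0],"yaw": 0},{"slide": [0,0,0],"yaw": 0},{"slide": [0,0,0],"yaw": 0},{"slide": [0,0,-0.05],"yaw": 0},{"slide": [0,0,-0.15],"yaw": 0},{"slide": [0,0,-0.3],"yaw": 0},{"slide": [0,0.2,-0.35],"yaw": -0.1},{"slide": [0,0.4,-0.35],"yaw": -0.2},{"slide": [0,0.6,-0.35],"yaw": -0.3}], "grip": -1}}

```text
t: 20.48
position: [560.3, 154.3, 153.0]
ee_rot: [[0.86, 0.51, 0.004], [0.51, -0.86, 0.0], [0.003, 0.002, -1.0]]
ft_force: [1.6, 0.0, -0.5]
width: 87.1
finger_force: 0.0
```

>>> {"fn": "move_arm", "kwargs": {"series": [{"slide": [0.15,0.2,0],"yaw": -0.15},{"slide": [0.3,0.4,0],"yaw": -0.3},{"slide": [0.4,0.6,0],"yaw": -0.45},{"slide": [0.4,0.8,0],"yaw": -0.55},{"slide": [0.4,0.8,0],"yaw": -0.65},{"slide": [0.4,0.8,0],"yaw": -0.7},{"slide": [0.4,0.8,0],"yaw": -0.7},{"slide": [0.4,0.8,0],"yaw": -0.7}]}}

```text
t: 21.48
position: [859.0, -39.4, 150.8]
ee_rot: [[-0.057, 0.998, -0.0], [0.998, 0.057, 0.001], [0.001, -0.0, -1.0]]
ft_force: [-0.7, -0.2, 0.1]
width: 86.8
finger_force: 0.0
```

Run:
```python
from h import *
go((564.3,-1.7,80,1.629))
im=bot.snapshot("top")[:,:,::-1]
cv2.imwrite("pics/m2.png",rect(im,"top",18.5,650,400,480,180,1.6))
cv2.imwrite("pics/full2.png",im)
```

```text
t 21.48 at [859.  -39.4 150.8] hd 1.6273 w 86.8 F [-0.7 -0.2  0.1]
(564.3, -1.7, 80, 1.629) [ 0.136 -0.73   0.177] -0.0011
```

View pics/m2.png

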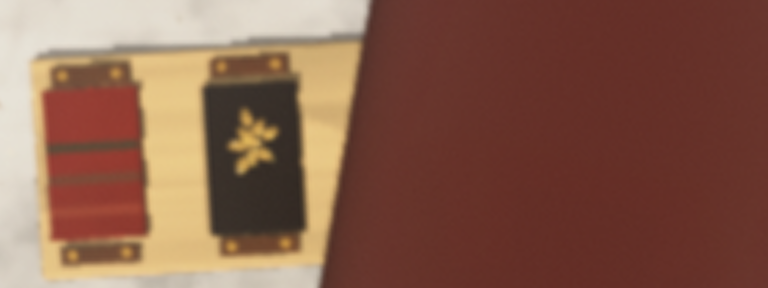

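Red and black lie flat in the left and middle bays between the stops (black at (254,155), red at (95,162)). The arm hides the mat because the tool axes had turned, so I'll move it aside and look at the block.

>>> {"fn": "move_arm", "kwargs": {"series": [{"slide": [-0.1,-0.15,0],"yaw": 0},{"slide": [-0.2,-0.3,0],"yaw": 0},{"slide": [-0.3,-0.45,0],"yaw": 0},{"slide": [-0.4,-0.6,0],"yaw": 0},{"slide": [-0.45,-0.73,0],"yaw": 0},{"slide": [-0.45,-0.73,0],"yaw": 0},{"slide": [-0.45,-0.73,0],"yaw": 0}]}}

```text
t: 22.4
position: [576.6, -236.1, 152.3]
ee_rot: [[-0.056, 0.998, 0.002], [0.998, 0.056, -0.001], [-0.001, 0.002, -1.0]]
ft_force: [0.3, -0.4, -0.1]
width: 87.1
finger_force: 0.0
```

Run:
```python
from h import *
go((564.3,-1.7,80,1.629))
im=bot.snapshot("top")[:,:,::-1]
cv2.imwrite("pics/m3.png",np.hstack([rect(im,"top",18.5,640,200,110,180,3.2),rect(im,"top",40,640,60,120,180,3.2)]))
```

```text
t 22.4 at [ 576.6 -236.1  152.3] hd 1.627 w 87.1 F [ 0.3 -0.4 -0.1]
(564.3, -1.7, 80, 1.629) [0.587 0.002 0.18 ] -0.0012
```

View pics/m3.png

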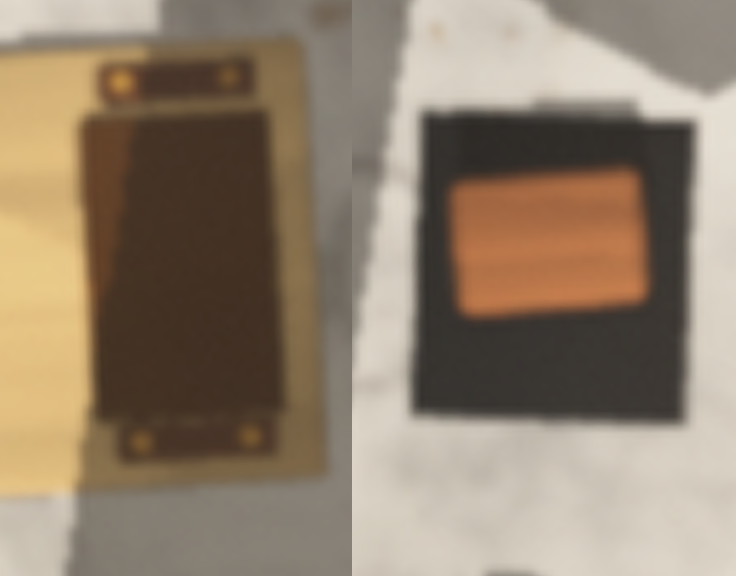

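Brown sits in the right bay (centre (182,264) in the left panel). The block is upright on the mat with its centre at (550,243) in the picture, which is world (564,-2), yaw about 0.08. Grasping it.

>>> {"fn": "move_arm", "kwargs": {"series": [{"slide": [0.15,0.001,0],"yaw": -0.01},{"slide": [0.3,0.001,0.03],"yaw": -0.015},{"slide": [0.45,0.001,0.1],"yaw": -0.015},{"slide": [0.586,0.001,0.15],"yaw": -0.015},{"slide": [0.586,0.001,0.2],"yaw": -0.015},{"slide": [0.586,0.001,0.25],"yaw": -0.015},{"slide": [0.586,0.001,0.325],"yaw": -0.015},{"slide": [0.586,0.001,0.325],"yaw": -0.015},{"slide": [0.586,0.001,0.325],"yaw": -0.015},{"slide": [0.586,0.001,0.325],"yaw": -0.015}]}}

```text
t: 23.7
position: [566.3, -3.0, 21.8]
ee_rot: [[-0.081, 0.997, 0.003], [0.997, 0.081, -0.0], [-0.001, 0.003, -1.0]]
ft_force: [0.8, 0.3, 0.6]
width: 87.2
finger_force: 0.0
```

Run:
```python
from h import *
go((563.9,-2,22,1.65))
```

```text
t 23.7 at [566.3  -3.   21.8] hd 1.6515 w 87.2 F [0.8 0.3 0.6]
(563.9, -2, 22, 1.65) [ 0.003 -0.006 -0.001] 0.0009
```

>>> {"fn": "move_arm", "kwargs": {"series": [{"slide": [0.002,-0.005,0],"yaw": 0},{"slide": [0.002,-0.005,0],"yaw": 0},{"slide": [0.002,-0.005,0],"yaw": 0},{"slide": [0.002,-0.005,0],"yaw": 0},{"slide": [0.002,-0.005,0],"yaw": 0},{"slide": [0.002,-0.005,0],"yaw": 0},{"slide": [0.002,-0.005,0],"yaw": 0},{"slide": [0.002,-0.005,-0.08],"yaw": 0},{"slide": [0.002,-0.005,-0.15],"yaw": 0},{"slide": [0.002,-0.005,-0.15],"yaw": 0}], "grip": 1}}

```text
t: 24.95
position: [564.7, -1.9, 82.4]
ee_rot: [[-0.081, 0.997, 0.004], [0.997, 0.081, -0.001], [-0.001, 0.004, -1.0]]
ft_force: [0.3, 0.6, -1.7]
width: 41.7
finger_force: 30.0
```

Run:
```python
from h import *
c=np.array([548.2,340.8]); ax=np.array([np.cos(.0575),np.sin(.0575)]); a=c+27*ax
go((*a,80,1.628),(*a,50,1.628))
im2=bot.snapshot("side")[:,:,::-1]
p=px("side",(565,0,50))[0].astype(int)
cv2.imwrite("pics/b1.png",cv2.resize(im2[p[1]-40:p[1]+40,p[0]-50:p[0]+50],None,fx=6,fy=6,interpolation=cv2.INTER_CUBIC))
```

```text
t 24.95 at [564.7  -1.9  82.4] hd 1.6523 w 41.7 F [ 0.3  0.6 -1.7]
(np.float64(575.155377921345), np.float64(342.3516446492249), 80, 1.628) [0.856 0.096 0.006] 0.0155
(np.float64(575.155377921345), np.float64(342.3516446492249), 50, 1.628) [0.856 0.096 0.081] 0.0155
```

View pics/b1.png

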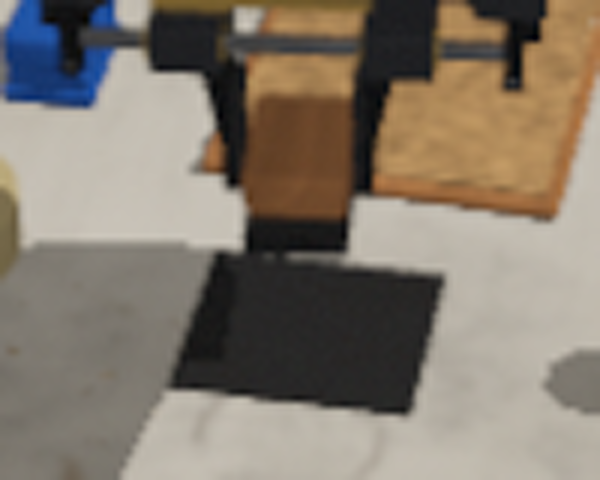

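The block is held square between the fingers by the wood (300,155), pad clear below. Carrying it to the far end of the red plate.

>>> {"fn": "move_arm", "kwargs": {"series": [{"slide": [0.15,0.01,-0.01],"yaw": 0.005},{"slide": [0.3,0.03,-0.01],"yaw": 0.01},{"slide": [0.45,0.05,0],"yaw": 0.015},{"slide": [0.6,0.07,0],"yaw": 0.015},{"slide": [0.75,0.096,0],"yaw": 0.015},{"slide": [0.856,0.096,0.006],"yaw": 0.015},{"slide": [0.856,0.096,0.04],"yaw": 0.015},{"slide": [0.856,0.096,0.08],"yaw": 0.015},{"slide": [0.856,0.096,0.08],"yaw": 0.015},{"slide": [0.856,0.096,0.08],"yaw": 0.015}]}}

```text
t: 26.25
position: [573.5, 341.4, 47.9]
ee_rot: [[-0.056, 0.998, -0.001], [0.998, 0.056, -0.0], [-0.0, -0.001, -1.0]]
ft_force: [0.1, -0.0, -1.1]
width: 42.0
finger_force: 30.0
```

Run:
```python
from h import *
c=np.array([548.2,340.8]); ax=np.array([np.cos(.0575),np.sin(.0575)]); a=c+27*ax; b=c-27*ax
go((*a,37.5,1.628),(*a,34.5,1.628),(*b,34.5,1.628))
```

```text
t 26.25 at [573.5 341.4  47.9] hd 1.627 w 42.0 F [ 0.1 -0.  -1.1]
(np.float64(575.155377921345), np.float64(342.3516446492249), 37.5, 1.628) [0.002 0.004 0.026] -0.0006
(np.float64(575.155377921345), np.float64(342.3516446492249), 34.5, 1.628) [0.002 0.004 0.034] -0.0006
(np.float64(521.2446220786551), np.float64(339.2483553507751), 34.5, 1.628) [ 0.002 -0.131  0.034] -0.0006
```

>>> {"fn": "move_arm", "kwargs": {"series": [{"slide": [0.002,0.004,0.015],"yaw": 0},{"slide": [0.002,0.004,0.025],"yaw": 0},{"slide": [0.002,0.004,0.03],"yaw": 0},{"slide": [0.002,0.004,0.034],"yaw": 0},{"slide": [0.002,0.004,0.034],"yaw": 0},{"slide": [0.002,0.004,0.034],"yaw": 0}]}}

```text
t: 27.0
position: [575.0, 343.7, 35.1]
ee_rot: [[-0.058, 0.998, 0.0], [0.998, 0.058, 0.0], [0.0, 0.0, -1.0]]
ft_force: [-1.3, -1.6, 3.1]
width: 41.6
finger_force: 30.0
```

>>> {"fn": "move_arm", "kwargs": {"series": [{"slide": [-0.002,0,0.003],"yaw": 0},{"slide": [-0.002,0,0.003],"yaw": 0},{"slide": [-0.002,-0.018,0.003],"yaw": 0},{"slide": [-0.002,-0.036,0.003],"yaw": 0},{"slide": [-0.002,-0.054,0.003],"yaw": 0},{"slide": [-0.002,-0.072,0.003],"yaw": 0},{"slide": [-0.002,-0.09,0.003],"yaw": 0},{"slide": [-0.002,-0.108,0.003],"yaw": 0},{"slide": [-0.002,-0.122,0.003],"yaw": 0},{"slide": [-0.002,-0.134,0.003],"yaw": 0}]}}

```text
t: 28.25
position: [521.4, 339.8, 33.9]
ee_rot: [[-0.058, 0.998, 0.001], [0.998, 0.058, 0.0], [0.0, 0.001, -1.0]]
ft_force: [3.8, -0.8, 4.0]
width: 41.6
finger_force: 30.0
```

>>> {"fn": "move_arm", "kwargs": {"series": [{"slide": [0,0,0],"yaw": 0},{"slide": [0,0,0],"yaw": 0},{"slide": [0,0,0],"yaw": 0}]}}

```text
t: 28.62
position: [520.8, 339.8, 33.6]
ee_rot: [[-0.058, 0.998, -0.0], [0.998, 0.058, 0.0], [0.0, -0.0, -1.0]]
ft_force: [2.3, -0.2, 6.2]
width: 41.7
finger_force: 30.0
```

>>> {"fn": "move_arm", "kwargs": {"series": [{"slide": [0,0.018,0],"yaw": 0},{"slide": [0,0.036,0],"yaw": 0},{"slide": [0,0.054,0],"yaw": 0},{"slide": [0,0.072,0],"yaw": 0},{"slide": [0,0.09,0],"yaw": 0},{"slide": [0,0.108,0],"yaw": 0},{"slide": [0,0.122,0],"yaw": 0},{"slide": [0,0.134,0],"yaw": 0},{"slide": [0,0.134,0],"yaw": 0},{"slide": [0,0.134,0],"yaw": 0}]}}

```text
t: 29.88
position: [572.0, 342.7, 32.8]
ee_rot: [[-0.058, 0.998, -0.005], [0.998, 0.058, -0.001], [-0.001, -0.006, -1.0]]
ft_force: [-4.1, -0.2, 6.7]
width: 41.7
finger_force: 30.0
```

>>> {"fn": "move_arm", "kwargs": {"series": [{"slide": [0,0,-0.02],"yaw": 0},{"slide": [0,0,-0.07],"yaw": 0},{"slide": [-0.12,0,-0.07],"yaw": 0},{"slide": [-0.25,0,-0.07],"yaw": 0},{"slide": [-0.25,0,-0.035],"yaw": 0},{"slide": [-0.25,0,-0.035],"yaw": 0},{"slide": [-0.25,0,-0.035],"yaw": 0}]}}

```text
t: 30.75
position: [580.3, 244.1, 47.5]
ee_rot: [[-0.059, 0.998, -0.001], [0.998, 0.059, 0.0], [0.0, -0.001, -1.0]]
ft_force: [0.5, 1.2, -0.9]
width: 41.7
finger_force: 30.0
```

Run:
```python
from h import *
c=np.array([552.5,241.3]); ax=np.array([np.cos(.0575),np.sin(.0575)]); a=c+27*ax; b=c-27*ax
go((*a,34.5,1.628),(*b,34,1.628))
```

```text
t 30.75 at [580.3 244.1  47.5] hd 1.6299 w 41.7 F [ 0.5  1.2 -0.9]
(np.float64(579.455377921345), np.float64(242.85164464922494), 34.5, 1.628) [-0.003 -0.002  0.033] 0.0012
(np.float64(525.544622078655), np.float64(239.74835535077509), 34, 1.628) [-0.003 -0.137  0.034] 0.0012
```

>>> {"fn": "move_arm", "kwargs": {"series": [{"slide": [-0.003,-0.002,0.015],"yaw": 0},{"slide": [-0.003,-0.002,0.025],"yaw": 0},{"slide": [-0.003,-0.002,0.03],"yaw": 0},{"slide": [-0.003,-0.002,0.034],"yaw": 0},{"slide": [-0.003,-0.002,0.034],"yaw": 0},{"slide": [-0.003,-0.002,0.034],"yaw": 0}]}}

```text
t: 31.5
position: [580.1, 242.0, 34.4]
ee_rot: [[-0.058, 0.998, 0.0], [0.998, 0.058, 0.0], [0.0, 0.0, -1.0]]
ft_force: [-3.8, 0.4, 3.4]
width: 41.7
finger_force: 30.0
```

>>> {"fn": "move_arm", "kwargs": {"series": [{"slide": [0,0,0.0025],"yaw": 0},{"slide": [0,0,0.0025],"yaw": 0},{"slide": [0,-0.018,0.0025],"yaw": 0},{"slide": [0,-0.036,0.0025],"yaw": 0},{"slide": [0,-0.054,0.0025],"yaw": 0},{"slide": [0,-0.072,0.0025],"yaw": 0},{"slide": [0,-0.09,0.0025],"yaw": 0},{"slide": [0,-0.108,0.0025],"yaw": 0},{"slide": [0,-0.124,0.0025],"yaw": 0},{"slide": [0,-0.137,0.0025],"yaw": 0}]}}

```text
t: 32.75
position: [526.2, 238.7, 33.8]
ee_rot: [[-0.058, 0.998, 0.003], [0.998, 0.058, 0.001], [0.0, 0.003, -1.0]]
ft_force: [4.8, 0.1, 5.7]
width: 41.9
finger_force: 30.0
```

>>> {"fn": "move_arm", "kwargs": {"series": [{"slide": [0,0,0],"yaw": 0},{"slide": [0,0,0],"yaw": 0},{"slide": [0,0,0],"yaw": 0}]}}

```text
t: 33.12
position: [525.6, 238.7, 33.5]
ee_rot: [[-0.058, 0.998, 0.001], [0.998, 0.058, 0.0], [0.0, 0.001, -1.0]]
ft_force: [2.3, 0.1, 6.9]
width: 41.8
finger_force: 30.0
```

>>> {"fn": "move_arm", "kwargs": {"series": [{"slide": [0,0.018,0],"yaw": 0},{"slide": [0,0.036,0],"yaw": 0},{"slide": [0,0.054,0],"yaw": 0},{"slide": [0,0.072,0],"yaw": 0},{"slide": [0,0.09,0],"yaw": 0},{"slide": [0,0.108,0],"yaw": 0},{"slide": [0,0.122,0],"yaw": 0},{"slide": [0,0.136,0],"yaw": 0},{"slide": [0,0.136,0],"yaw": 0},{"slide": [0,0.136,0],"yaw": 0}]}}

```text
t: 34.38
position: [577.3, 241.6, 32.5]
ee_rot: [[-0.058, 0.998, -0.004], [0.998, 0.058, -0.001], [-0.001, -0.004, -1.0]]
ft_force: [-3.1, -0.7, 7.9]
width: 41.8
finger_force: 30.0
```

>>> {"fn": "move_arm", "kwargs": {"series": [{"slide": [0,0,-0.02],"yaw": 0},{"slide": [0,0,-0.07],"yaw": 0},{"slide": [-0.12,0,-0.07],"yaw": 0},{"slide": [-0.25,0,-0.07],"yaw": 0},{"slide": [-0.25,0,-0.035],"yaw": 0},{"slide": [-0.25,0,-0.035],"yaw": 0},{"slide": [-0.25,0,-0.035],"yaw": 0}]}}

```text
t: 35.25
position: [585.0, 143.0, 46.9]
ee_rot: [[-0.059, 0.998, -0.001], [0.998, 0.059, 0.0], [0.0, -0.001, -1.0]]
ft_force: [1.3, -0.5, -1.5]
width: 41.7
finger_force: 30.0
```

Run:
```python
from h import *
c=np.array([558.2,142.5]); ax=np.array([np.cos(.0575),np.sin(.0575)]); a=c+27*ax; b=c-27*ax
go((*a,34.2,1.628),(*b,34,1.628))
```

```text
t 35.25 at [585.  143.   46.9] hd 1.6299 w 41.7 F [ 1.3 -0.5 -1.5]
(np.float64(585.155377921345), np.float64(144.05164464922493), 34.2, 1.628) [0.003 0.001 0.032] 0.0012
(np.float64(531.2446220786551), np.float64(140.94835535077507), 34, 1.628) [ 0.003 -0.134  0.032] 0.0012
```

>>> {"fn": "move_arm", "kwargs": {"series": [{"slide": [0.003,0.001,0.015],"yaw": 0},{"slide": [0.003,0.001,0.025],"yaw": 0},{"slide": [0.003,0.001,0.03],"yaw": 0},{"slide": [0.003,0.001,0.033],"yaw": 0},{"slide": [0.003,0.001,0.033],"yaw": 0},{"slide": [0.003,0.001,0.033],"yaw": 0}]}}

```text
t: 36.0
position: [585.9, 143.3, 34.2]
ee_rot: [[-0.058, 0.998, 0.001], [0.998, 0.058, 0.0], [0.0, 0.001, -1.0]]
ft_force: [-2.3, 2.8, 4.2]
width: 42.0
finger_force: 30.0
```

>>> {"fn": "move_arm", "kwargs": {"series": [{"slide": [0,0,0.002],"yaw": 0},{"slide": [0,0,0.002],"yaw": 0},{"slide": [0,-0.018,0.002],"yaw": 0},{"slide": [0,-0.036,0.002],"yaw": 0},{"slide": [0,-0.054,0.002],"yaw": 0},{"slide": [0,-0.072,0.002],"yaw": 0},{"slide": [0,-0.09,0.002],"yaw": 0},{"slide": [0,-0.108,0.002],"yaw": 0},{"slide": [0,-0.124,0.002],"yaw": 0},{"slide": [0,-0.137,0.002],"yaw": 0}]}}

```text
t: 37.25
position: [532.0, 139.8, 33.8]
ee_rot: [[-0.058, 0.998, 0.003], [0.998, 0.058, -0.0], [-0.0, 0.003, -1.0]]
ft_force: [5.2, -0.6, 6.2]
width: 41.8
finger_force: 30.0
```

>>> {"fn": "move_arm", "kwargs": {"series": [{"slide": [0,0,0],"yaw": 0},{"slide": [0,0,0],"yaw": 0},{"slide": [0,0,0],"yaw": 0}]}}

```text
t: 37.62
position: [531.4, 139.7, 33.5]
ee_rot: [[-0.058, 0.998, 0.001], [0.998, 0.058, -0.0], [-0.0, 0.001, -1.0]]
ft_force: [0.9, 0.1, 6.1]
width: 41.9
finger_force: 30.0
```

>>> {"fn": "move_arm", "kwargs": {"series": [{"slide": [0,0.018,0],"yaw": 0},{"slide": [0,0.036,0],"yaw": 0},{"slide": [0,0.054,0],"yaw": 0},{"slide": [0,0.072,0],"yaw": 0},{"slide": [0,0.09,0],"yaw": 0},{"slide": [0,0.108,0],"yaw": 0},{"slide": [0,0.122,0],"yaw": 0},{"slide": [0,0.136,0],"yaw": 0},{"slide": [0,0.136,0],"yaw": 0},{"slide": [0,0.136,0],"yaw": 0}]}}

```text
t: 38.88
position: [582.9, 142.8, 32.4]
ee_rot: [[-0.058, 0.998, -0.005], [0.998, 0.058, -0.001], [-0.0, -0.005, -1.0]]
ft_force: [-4.8, 0.1, 8.6]
width: 41.5
finger_force: 30.0
```

>>> {"fn": "move_arm", "kwargs": {"series": [{"slide": [0,0,-0.03],"yaw": 0},{"slide": [0,0,-0.08],"yaw": 0},{"slide": [-0.12,-0.02,-0.08],"yaw": 0},{"slide": [-0.24,-0.03,-0.08],"yaw": 0},{"slide": [-0.36,-0.04,-0.06],"yaw": 0},{"slide": [-0.36,-0.04,-0.04],"yaw": 0},{"slide": [-0.36,-0.04,-0.04],"yaw": 0}]}}

```text
t: 39.75
position: [576.7, -1.4, 48.4]
ee_rot: [[-0.057, 0.998, -0.002], [0.998, 0.057, 0.001], [0.001, -0.002, -1.0]]
ft_force: [0.6, 0.5, -0.6]
width: 41.8
finger_force: 30.0
```

Run:
```python
from h import *
go((561.7,-3.2,22.2,1.6))
```

```text
t 39.75 at [576.7  -1.4  48.4] hd 1.6278 w 41.8 F [ 0.6  0.5 -0.6]
(561.7, -3.2, 22.2, 1.6) [-0.002 -0.037  0.066] 0.0177
```

>>> {"fn": "move_arm", "kwargs": {"series": [{"slide": [-0.002,-0.037,0],"yaw": 0.01},{"slide": [-0.002,-0.037,0.02],"yaw": 0.018},{"slide": [-0.002,-0.037,0.04],"yaw": 0.018},{"slide": [-0.002,-0.037,0.055],"yaw": 0.018},{"slide": [-0.002,-0.037,0.065],"yaw": 0.018},{"slide": [-0.002,-0.037,0.065],"yaw": 0.018},{"slide": [-0.002,-0.037,0.065],"yaw": 0.018}]}}

```text
t: 40.62
position: [563.1, -3.3, 23.0]
ee_rot: [[-0.03, 1.0, 0.0], [1.0, 0.03, -0.0], [-0.0, 0.0, -1.0]]
ft_force: [0.9, -0.3, -1.8]
width: 41.8
finger_force: 30.0
```

>>> {"fn": "move_arm", "kwargs": {"series": [{"slide": [0,0,0],"yaw": 0},{"slide": [0,0,0],"yaw": 0},{"slide": [0,0,0],"yaw": 0},{"slide": [0,0,0],"yaw": 0},{"slide": [0,0,-0.08],"yaw": 0.05},{"slide": [0,0,-0.2],"yaw": 0.1},{"slide": [0,0,-0.32],"yaw": 0.2},{"slide": [-0.1,0,-0.32],"yaw": 0.3},{"slide": [-0.25,0,-0.32],"yaw": 0.4},{"slide": [-0.4,0,-0.32],"yaw": 0.5}], "grip": -1}}

```text
t: 41.88
position: [567.8, -164.4, 151.4]
ee_rot: [[0.689, 0.725, 0.001], [0.725, -0.689, -0.0], [0.0, 0.001, -1.0]]
ft_force: [1.1, -0.0, 0.4]
width: 86.8
finger_force: 0.0
```

Run:
```python
from h import *
im=bot.snapshot("top")[:,:,::-1]
cv2.imwrite("pics/m4.png",np.hstack([rect(im,"top",18.5,640,400,320,180,1.7),rect(im,"top",40,640,60,120,180,1.7)]))
go((558,142.5,90,.0575),(558,142.5,12,.0575))
```

```text
t 41.92 at [ 567.6 -172.3  151.6] hd 0.8002 w 87.2 F [-0.3 -3.6  1.4]
(558, 142.5, 90, 0.0575) [ 0.548 -0.566  0.149] 0.4728
(558, 142.5, 12, 0.0575) [ 0.549 -0.567  0.344] 0.4728
```

View pics/m4.png

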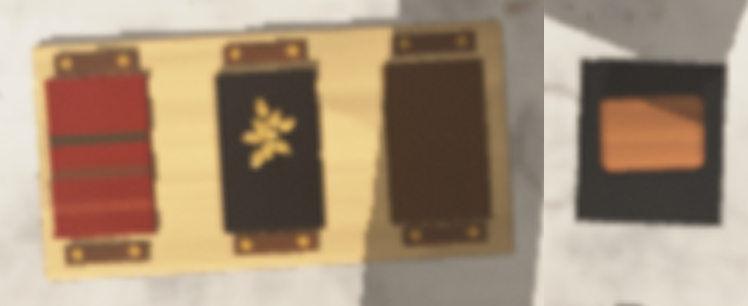

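Block stands upright near the mat's centre (653,134), and the plates are still flat in the bays: red (102,156), black (270,150), brown (438,141). Now carrying the plates back.

>>> {"fn": "move_arm", "kwargs": {"series": [{"slide": [0.1,-0.1,0.02],"yaw": 0.1},{"slide": [0.2,-0.2,0.04],"yaw": 0.2},{"slide": [0.3,-0.3,0.06],"yaw": 0.3},{"slide": [0.4,-0.4,0.1],"yaw": 0.4},{"slide": [0.5,-0.5,0.149],"yaw": 0.473},{"slide": [0.548,-0.566,0.149],"yaw": 0.473},{"slide": [0.548,-0.566,0.149],"yaw": 0.473},{"slide": [0.548,-0.566,0.2],"yaw": 0.473},{"slide": [0.548,-0.566,0.25],"yaw": 0.473},{"slide": [0.548,-0.566,0.25],"yaw": 0.473}]}}

```text
t: 43.18
position: [551.5, 150.5, 48.6]
ee_rot: [[0.997, 0.071, -0.004], [0.071, -0.997, -0.001], [-0.004, 0.0, -1.0]]
ft_force: [-0.0, -1.0, 0.5]
width: 87.3
finger_force: 0.0
```

Run:
```python
from h import *
go((557.5,142.4,12,.0575))
```

```text
t 43.17 at [551.5 150.5  48.6] hd 0.0712 w 87.3 F [-0.  -1.   0.5]
(557.5, 142.4, 12, 0.0575) [0.014 0.021 0.091] 0.0087
```

>>> {"fn": "move_arm", "kwargs": {"series": [{"slide": [0.014,0.021,0],"yaw": 0.008},{"slide": [0.014,0.021,0.02],"yaw": 0.008},{"slide": [0.014,0.021,0.05],"yaw": 0.008},{"slide": [0.014,0.021,0.08],"yaw": 0.008},{"slide": [0.014,0.021,0.091],"yaw": 0.008},{"slide": [0.014,0.021,0.091],"yaw": 0.008},{"slide": [0.014,0.021,0.091],"yaw": 0.008}]}}

```text
t: 44.05
position: [559.7, 143.7, 14.8]
ee_rot: [[0.998, 0.06, 0.001], [0.06, -0.998, 0.0], [0.001, -0.0, -1.0]]
ft_force: [0.1, -0.2, 0.2]
width: 87.1
finger_force: 0.0
```

>>> {"fn": "move_arm", "kwargs": {"series": [{"slide": [0,0,0],"yaw": 0},{"slide": [0,0,0],"yaw": 0},{"slide": [0,0,0],"yaw": 0},{"slide": [0,0,0],"yaw": 0},{"slide": [0,0,0],"yaw": 0},{"slide": [0,0,0],"yaw": 0},{"slide": [0,0,-0.05],"yaw": 0},{"slide": [0,0,-0.15],"yaw": 0},{"slide": [0,0,-0.25],"yaw": 0},{"slide": [0,0,-0.25],"yaw": 0}], "grip": 1}}

```text
t: 45.3
position: [562.7, 144.1, 120.1]
ee_rot: [[0.998, 0.06, 0.009], [0.06, -0.998, 0.001], [0.009, -0.001, -1.0]]
ft_force: [0.4, -0.5, -0.7]
width: 58.8
finger_force: 30.0
```

Run:
```python
from h import *
go((543.3,-141.7,112,-.07))
```

```text
t 45.3 at [562.7 144.1 120.1] hd 0.0596 w 58.8 F [ 0.4 -0.5 -0.7]
(543.3, -141.7, 112, -0.07) [-0.091  0.71   0.019] 0.0825
```

>>> {"fn": "move_arm", "kwargs": {"series": [{"slide": [-0.02,0.15,0],"yaw": 0.02},{"slide": [-0.04,0.3,0],"yaw": 0.05},{"slide": [-0.06,0.45,0],"yaw": 0.08},{"slide": [-0.08,0.6,0.01],"yaw": 0.083},{"slide": [-0.091,0.71,0.02],"yaw": 0.083},{"slide": [-0.091,0.71,0.06],"yaw": 0.083},{"slide": [-0.091,0.71,0.14],"yaw": 0.083},{"slide": [-0.091,0.71,0.22],"yaw": 0.083},{"slide": [-0.091,0.71,0.22],"yaw": 0.083},{"slide": [-0.091,0.71,0.22],"yaw": 0.083}]}}

```text
t: 46.55
position: [540.3, -141.4, 27.1]
ee_rot: [[0.998, -0.07, 0.0], [-0.07, -0.998, 0.0], [0.0, -0.0, -1.0]]
ft_force: [1.8, 0.7, 0.0]
width: 59.2
finger_force: 30.0
```

Run:
```python
from h import *
go((543.3,-141.7,14.6,-.07))
```

```text
t 46.55 at [ 540.3 -141.4   27.1] hd -0.07 w 59.2 F [1.8 0.7 0. ]
(543.3, -141.7, 14.6, -0.07) [0.007 0.    0.031] -0.0
```

>>> {"fn": "move_arm", "kwargs": {"series": [{"slide": [0.007,0,0.01],"yaw": 0},{"slide": [0.007,0,0.02],"yaw": 0},{"slide": [0.007,0,0.027],"yaw": 0},{"slide": [0.007,0,0.031],"yaw": 0},{"slide": [0.007,0,0.031],"yaw": 0},{"slide": [0.007,0,0.031],"yaw": 0}]}}

```text
t: 47.3
position: [542.8, -142.2, 14.6]
ee_rot: [[0.997, -0.071, -0.0], [-0.071, -0.997, 0.0], [-0.0, -0.0, -1.0]]
ft_force: [-2.0, 1.0, 6.0]
width: 59.3
finger_force: 30.0
```

>>> {"fn": "move_arm", "kwargs": {"series": [{"slide": [0,0,0],"yaw": 0},{"slide": [0,0,0],"yaw": 0},{"slide": [0,0,0],"yaw": 0},{"slide": [0,0,0],"yaw": 0},{"slide": [0,0,-0.05],"yaw": 0},{"slide": [0,0,-0.15],"yaw": 0},{"slide": [0,0,-0.25],"yaw": 0},{"slide": [0,-0.15,-0.25],"yaw": -0.03},{"slide": [0,-0.3,-0.25],"yaw": -0.08},{"slide": [0,-0.4,-0.25],"yaw": -0.08}], "grip": -1}}

```text
t: 48.55
position: [554.6, 19.6, 116.1]
ee_rot: [[0.998, 0.057, 0.002], [0.057, -0.998, 0.0], [0.002, -0.0, -1.0]]
ft_force: [0.5, -0.3, -0.4]
width: 87.0
finger_force: 0.0
```

Run:
```python
from h import *
go((551.8,241.2,100,.0575),(551.8,241.2,40,.0575))
```

```text
t 48.55 at [554.6  19.6 116.1] hd 0.0566 w 87.0 F [ 0.5 -0.3 -0.4]
(551.8, 241.2, 100, 0.0575) [ 0.024 -0.554  0.04 ] -0.0006
(551.8, 241.2, 40, 0.0575) [ 0.024 -0.554  0.19 ] -0.0006
```

>>> {"fn": "move_arm", "kwargs": {"series": [{"slide": [0.01,-0.15,0.01],"yaw": 0},{"slide": [0.02,-0.3,0.02],"yaw": 0},{"slide": [0.024,-0.45,0.03],"yaw": 0},{"slide": [0.024,-0.554,0.04],"yaw": 0},{"slide": [0.024,-0.554,0.1],"yaw": 0},{"slide": [0.024,-0.554,0.19],"yaw": 0},{"slide": [0.024,-0.554,0.19],"yaw": 0},{"slide": [0.024,-0.554,0.19],"yaw": 0}]}}

```text
t: 49.55
position: [552.6, 239.4, 40.0]
ee_rot: [[0.999, 0.055, 0.002], [0.055, -0.999, 0.001], [0.002, -0.0, -1.0]]
ft_force: [0.8, -0.7, -0.2]
width: 87.2
finger_force: 0.0
```

Run:
```python
from h import *
go((551.8,241.2,12,.0575))
```

```text
t 49.55 at [552.6 239.4  40. ] hd 0.0546 w 87.2 F [ 0.8 -0.7 -0.2]
(551.8, 241.2, 12, 0.0575) [-0.002 -0.005  0.07 ] -0.0019
```

>>> {"fn": "move_arm", "kwargs": {"series": [{"slide": [-0.002,-0.005,0.02],"yaw": -0.002},{"slide": [-0.002,-0.005,0.05],"yaw": -0.002},{"slide": [-0.002,-0.005,0.07],"yaw": -0.002},{"slide": [-0.002,-0.005,0.07],"yaw": -0.002},{"slide": [-0.002,-0.005,0.07],"yaw": -0.002}]}}

```text
t: 50.18
position: [550.7, 241.1, 10.4]
ee_rot: [[0.998, 0.058, -0.0], [0.058, -0.998, -0.0], [-0.0, 0.0, -1.0]]
ft_force: [-1.7, -1.0, 5.8]
width: 86.9
finger_force: 2.9
```

>>> {"fn": "move_arm", "kwargs": {"series": [{"slide": [0,0,0],"yaw": 0},{"slide": [0,0,0],"yaw": 0},{"slide": [0,0,0],"yaw": 0},{"slide": [0,0,0],"yaw": 0},{"slide": [0,0,0],"yaw": 0},{"slide": [0,0,0],"yaw": 0},{"slide": [0,0,-0.05],"yaw": 0},{"slide": [0,0,-0.15],"yaw": 0},{"slide": [0,0,-0.25],"yaw": 0},{"slide": [0,0,-0.25],"yaw": 0}], "grip": 1}}

```text
t: 51.42
position: [553.2, 242.0, 115.0]
ee_rot: [[0.998, 0.058, 0.007], [0.058, -0.998, 0.002], [0.007, -0.002, -1.0]]
ft_force: [0.6, -0.4, -0.2]
width: 59.6
finger_force: 30.0
```

Run:
```python
from h import *
go((536.4,-239.5,112,-.07))
```

```text
t 51.42 at [553.2 242.  115. ] hd 0.0581 w 59.6 F [ 0.6 -0.4 -0.2]
(536.4, -239.5, 112, -0.07) [-0.112  1.199  0.005] 0.0815
```

>>> {"fn": "move_arm", "kwargs": {"series": [{"slide": [-0.02,0.3,0],"yaw": 0.03},{"slide": [-0.09,0.95,0.005],"yaw": 0.082},{"slide": [-0.09,0.95,0.005],"yaw": 0.082},{"slide": [-0.09,0.95,0.005],"yaw": 0.082},{"slide": [-0.09,0.95,0.005],"yaw": 0.082},{"slide": [-0.09,0.95,0.005],"yaw": 0.082},{"slide": [-0.09,0.95,0.005],"yaw": 0.082},{"slide": [-0.09,0.95,0.005],"yaw": 0.082},{"slide": [-0.09,0.95,0.005],"yaw": 0.082}]}}

```text
t: 52.55
position: [536.3, -138.6, 107.5]
ee_rot: [[0.998, -0.069, -0.001], [-0.069, -0.998, 0.001], [-0.001, -0.001, -1.0]]
ft_force: [-1.0, 0.9, -0.3]
width: 59.7
finger_force: 30.0
```

Run:
```python
from h import *
go((536.4,-239.5,24,-.07))
```

```text
t 52.55 at [ 536.3 -138.6  107.5] hd -0.0694 w 59.7 F [-1.   0.9 -0.3]
(536.4, -239.5, 24, -0.07) [0.018 0.252 0.208] 0.0004
```

>>> {"fn": "move_arm", "kwargs": {"series": [{"slide": [0.01,0.15,0],"yaw": 0},{"slide": [0.018,0.252,0.02],"yaw": 0},{"slide": [0.018,0.252,0.06],"yaw": 0},{"slide": [0.018,0.252,0.14],"yaw": 0},{"slide": [0.018,0.252,0.208],"yaw": 0},{"slide": [0.018,0.252,0.208],"yaw": 0},{"slide": [0.018,0.252,0.208],"yaw": 0},{"slide": [0.018,0.252,0.208],"yaw": 0}]}}

```text
t: 53.55
position: [538.0, -241.4, 26.6]
ee_rot: [[0.998, -0.07, 0.002], [-0.07, -0.998, -0.001], [0.002, 0.001, -1.0]]
ft_force: [0.9, -0.8, -0.5]
width: 59.5
finger_force: 30.0
```

Run:
```python
from h import *
go((536.4,-239.5,11.4,-.07))
```

```text
t 53.55 at [ 538.  -241.4   26.6] hd -0.0701 w 59.5 F [ 0.9 -0.8 -0.5]
(536.4, -239.5, 11.4, -0.07) [-0.004 -0.005  0.038] -0.0001
```

>>> {"fn": "move_arm", "kwargs": {"series": [{"slide": [-0.004,-0.005,0.01],"yaw": 0},{"slide": [-0.004,-0.005,0.02],"yaw": 0},{"slide": [-0.004,-0.005,0.03],"yaw": 0},{"slide": [-0.004,-0.005,0.036],"yaw": 0},{"slide": [-0.004,-0.005,0.036],"yaw": 0},{"slide": [-0.004,-0.005,0.036],"yaw": 0}]}}

```text
t: 54.3
position: [535.1, -239.3, 10.6]
ee_rot: [[0.997, -0.071, -0.0], [-0.071, -0.997, 0.0], [-0.0, -0.0, -1.0]]
ft_force: [-1.5, 0.6, 3.6]
width: 59.8
finger_force: 30.0
```

>>> {"fn": "move_arm", "kwargs": {"series": [{"slide": [0,0,0],"yaw": 0},{"slide": [0,0,0],"yaw": 0},{"slide": [0,0,0],"yaw": 0},{"slide": [0,0,0],"yaw": 0},{"slide": [0,0,-0.05],"yaw": 0},{"slide": [0,0,-0.15],"yaw": 0},{"slide": [0,0,-0.25],"yaw": 0},{"slide": [0,-0.15,-0.25],"yaw": -0.03},{"slide": [0,-0.3,-0.25],"yaw": -0.08},{"slide": [0,-0.46,-0.25],"yaw": -0.08}], "grip": -1}}

```text
t: 55.55
position: [548.8, -55.9, 112.5]
ee_rot: [[0.999, 0.055, 0.003], [0.055, -0.999, -0.001], [0.003, 0.001, -1.0]]
ft_force: [0.7, -0.6, -0.3]
width: 87.0
finger_force: 0.0
```

Run:
```python
from h import *
go((548.2,340.2,110,.0575))
```

```text
t 55.55 at [548.8 -55.9 112.5] hd 0.0546 w 87.0 F [ 0.7 -0.6 -0.3]
(548.2, 340.2, 110, 0.0575) [ 0.052 -0.989  0.006] -0.0018
```

>>> {"fn": "move_arm", "kwargs": {"series": [{"slide": [0.01,-0.15,0],"yaw": 0},{"slide": [0.052,-0.98,0.006],"yaw": -0.002},{"slide": [0.052,-0.98,0.006],"yaw": -0.002},{"slide": [0.052,-0.98,0.006],"yaw": -0.002},{"slide": [0.052,-0.98,0.006],"yaw": -0.002},{"slide": [0.052,-0.98,0.006],"yaw": -0.002},{"slide": [0.052,-0.98,0.006],"yaw": -0.002},{"slide": [0.052,-0.98,0.006],"yaw": -0.002},{"slide": [0.052,-0.98,0.1],"yaw": -0.002},{"slide": [0.052,-0.98,0.15],"yaw": -0.002}]}}

```text
t: 56.8
position: [546.9, 332.8, 48.9]
ee_rot: [[0.998, 0.056, -0.002], [0.056, -0.998, -0.002], [-0.002, 0.001, -1.0]]
ft_force: [-0.1, -0.1, 0.0]
width: 87.1
finger_force: 0.0
```

Run:
```python
from h import *
go((548.2,340.2,12.3,.0575))
```

```text
t 56.8 at [546.9 332.8  48.9] hd 0.0561 w 87.1 F [-0.1 -0.1  0. ]
(548.2, 340.2, 12.3, 0.0575) [ 0.004 -0.018  0.092] -0.0009
```

>>> {"fn": "move_arm", "kwargs": {"series": [{"slide": [0.004,-0.013,0.02],"yaw": 0},{"slide": [0.004,-0.013,0.05],"yaw": 0},{"slide": [0.004,-0.013,0.08],"yaw": 0},{"slide": [0.004,-0.013,0.096],"yaw": 0},{"slide": [0.004,-0.013,0.096],"yaw": 0},{"slide": [0.004,-0.013,0.096],"yaw": 0}]}}

```text
t: 57.55
position: [549.2, 340.8, 12.6]
ee_rot: [[0.998, 0.058, 0.001], [0.058, -0.998, 0.0], [0.001, -0.0, -1.0]]
ft_force: [-0.0, -0.4, 0.3]
width: 86.9
finger_force: 0.0
```

>>> {"fn": "move_arm", "kwargs": {"series": [{"slide": [0,0,0],"yaw": 0},{"slide": [0,0,0],"yaw": 0},{"slide": [0,0,0],"yaw": 0},{"slide": [0,0,0],"yaw": 0},{"slide": [0,0,0],"yaw": 0},{"slide": [0,0,0],"yaw": 0},{"slide": [0,0,-0.05],"yaw": 0},{"slide": [0,0,-0.15],"yaw": 0},{"slide": [0,0,-0.25],"yaw": 0},{"slide": [0,0,-0.25],"yaw": 0}], "grip": 1}}

```text
t: 58.8
position: [552.1, 342.2, 118.4]
ee_rot: [[0.998, 0.058, 0.009], [0.058, -0.998, 0.004], [0.009, -0.004, -1.0]]
ft_force: [-0.5, -0.0, -0.6]
width: 59.4
finger_force: 30.0
```

Run:
```python
from h import *
go((529.5,-337.3,112,-.07))
```

```text
t 58.8 at [552.1 342.2 118.4] hd 0.058 w 59.4 F [-0.5 -0.  -0.6]
(529.5, -337.3, 112, -0.07) [-0.155  1.693  0.009] 0.0815
```

>>> {"fn": "move_arm", "kwargs": {"series": [{"slide": [-0.02,0.3,0],"yaw": 0.03},{"slide": [-0.1,1.0,0.005],"yaw": 0.082},{"slide": [-0.1,1.0,0.005],"yaw": 0.082},{"slide": [-0.1,1.0,0.005],"yaw": 0.082},{"slide": [-0.1,1.0,0.005],"yaw": 0.082},{"slide": [-0.1,1.0,0.005],"yaw": 0.082},{"slide": [-0.1,1.0,0.005],"yaw": 0.082},{"slide": [-0.1,1.0,0.005],"yaw": 0.082},{"slide": [-0.1,1.0,0.005],"yaw": 0.082}]}}

```text
t: 59.92
position: [531.7, -60.3, 109.8]
ee_rot: [[0.997, -0.071, -0.001], [-0.071, -0.997, 0.001], [-0.001, -0.001, -1.0]]
ft_force: [-1.2, -0.0, -0.9]
width: 59.4
finger_force: 30.0
```

Run:
```python
from h import *
go((529.5,-337.3,112,-.07),(529.5,-337.3,24,-.07))
```

```text
t 59.92 at [531.7 -60.3 109.8] hd -0.071 w 59.4 F [-1.2 -0.  -0.9]
(529.5, -337.3, 112, -0.07) [ 0.044  0.691 -0.006] -0.0006
(529.5, -337.3, 24, -0.07) [0.044 0.691 0.214] -0.0006
```

>>> {"fn": "move_arm", "kwargs": {"series": [{"slide": [0.01,0.15,0],"yaw": 0},{"slide": [0.02,0.3,0],"yaw": 0},{"slide": [0.03,0.45,0],"yaw": 0},{"slide": [0.04,0.6,0],"yaw": 0},{"slide": [0.044,0.691,0.01],"yaw": 0},{"slide": [0.044,0.691,0.06],"yaw": 0},{"slide": [0.044,0.691,0.14],"yaw": 0},{"slide": [0.044,0.691,0.21],"yaw": 0},{"slide": [0.044,0.691,0.21],"yaw": 0},{"slide": [0.044,0.691,0.21],"yaw": 0}]}}

```text
t: 61.18
position: [530.9, -336.9, 26.7]
ee_rot: [[0.998, -0.069, 0.0], [-0.069, -0.998, -0.0], [0.0, 0.0, -1.0]]
ft_force: [0.4, -0.1, -0.9]
width: 59.0
finger_force: 30.0
```

Run:
```python
from h import *
go((529.5,-337.3,12.5,-.07))
```

```text
t 61.17 at [ 530.9 -336.9   26.7] hd -0.0692 w 59.0 F [ 0.4 -0.1 -0.9]
(529.5, -337.3, 12.5, -0.07) [-0.003  0.001  0.035] 0.0005
```

>>> {"fn": "move_arm", "kwargs": {"series": [{"slide": [-0.003,0,0.01],"yaw": 0},{"slide": [-0.003,0,0.02],"yaw": 0},{"slide": [-0.003,0,0.03],"yaw": 0},{"slide": [-0.003,0,0.035],"yaw": 0},{"slide": [-0.003,0,0.035],"yaw": 0},{"slide": [-0.003,0,0.035],"yaw": 0}]}}

```text
t: 61.92
position: [528.8, -338.0, 12.2]
ee_rot: [[0.997, -0.071, -0.0], [-0.071, -0.997, 0.0], [-0.0, 0.0, -1.0]]
ft_force: [-0.9, 0.4, 2.0]
width: 59.4
finger_force: 30.0
```

>>> {"fn": "move_arm", "kwargs": {"series": [{"slide": [0,0,0],"yaw": 0},{"slide": [0,0,0],"yaw": 0},{"slide": [0,0,0],"yaw": 0},{"slide": [0,0,0],"yaw": 0},{"slide": [0,0,-0.05],"yaw": 0},{"slide": [0,0,-0.15],"yaw": 0},{"slide": [0,0,-0.3],"yaw": 0},{"slide": [-0.1,0.1,-0.4],"yaw": 0},{"slide": [-0.2,0.2,-0.5],"yaw": 0},{"slide": [-0.3,0.3,-0.5],"yaw": 0}], "grip": -1}}

```text
t: 63.18
position: [405.4, -447.7, 217.4]
ee_rot: [[0.998, -0.069, 0.005], [-0.069, -0.998, -0.007], [0.005, 0.006, -1.0]]
ft_force: [-0.4, -0.4, -0.5]
width: 87.2
finger_force: 0.0
```

>>> {"fn": "move_arm", "kwargs": {"series": [{"slide": [-0.1,0.1,0],"yaw": 0},{"slide": [-0.2,0.25,0],"yaw": 0},{"slide": [-0.25,0.3,0],"yaw": 0},{"slide": [-0.25,0.3,0],"yaw": 0},{"slide": [-0.25,0.3,0],"yaw": 0}]}}

```text
t: 63.8
position: [297.0, -557.8, 212.4]
ee_rot: [[0.997, -0.071, 0.001], [-0.071, -0.997, -0.0], [0.001, 0.0, -1.0]]
ft_force: [-0.1, -0.3, -0.1]
width: 87.2
finger_force: 0.0
```

Run:
```python
from h import *
go()
im=bot.snapshot("top")[:,:,::-1]; s=bot.snapshot("side")[:,:,::-1]
a=cv2.resize(im[130:350,230:540],None,fx=2.5,fy=2.5,interpolation=cv2.INTER_CUBIC)[:, :775]
b=cv2.resize(s[160:300,270:420],None,fx=2.2,fy=2.2,interpolation=cv2.INTER_CUBIC)
v=np.vstack([a[100:400],cv2.copyMakeBorder(b,0,0,0,a.shape[1]-b.shape[1],cv2.BORDER_CONSTANT)])[:600]
cv2.imwrite("pics/end.png",v)
```

```text
t 63.8 at [ 297.  -557.8  212.4] hd -0.0711 w 87.2 F [-0.1 -0.3 -0.1]
```

View pics/end.png

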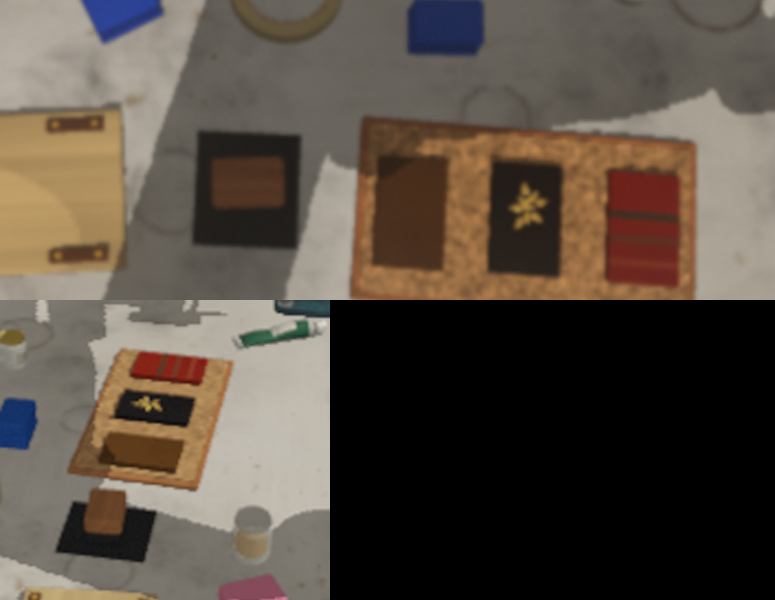

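The picture shows all three plates flat and face up on the board (brown (410,212), black (525,218), red (643,228)), the block upright on its mat (248,183), and the jar and tape roll apparently where they were. Handing in.

```bash
python3 -c "
from station import bot
print(bot.sign_off())"
```

```text
the job is handed in; nothing more can be done
None
```

I handed the job in at about 64 s of robot time: all three plates were rubbed left to right and are back flat and face up on the cork board, though in a different order (brown, black, red); the block is upright near the middle of its mat, the tape roll and jar were left alone, and no verdict came back.

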